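Close and screw down the console hatch

TASK

Swing the open hatch of the sloping steel console shut, then drive both of its slotted screws fully home with the flat-bladed screwdriver (the one with the six-sided handle) from the tool stand, without touching the screws with the fingers. When both are home, put the screwdriver back upright in its hole in the stand and let go; leave the other tools and things where they are.

Things in the scene. Friction and masses are not known exactly. Their poses are not given: they have to be found in the camera images.
- housing: fixed stainless console: a tilted box on a pedestal, about 200 mm wide (y), 200 mm deep (x), up to 180 mm high. Its open face slopes up 26 degrees (0.45 rad) away from its front. Origin at the centre of its base on the bench; x points from its front to its back, z up. The hatch hinge line runs along y at x = 75 mm, z = 165 mm.
- hatch (a joint): hatch angle (rad): 0 = shut on the sloping face (stop); grows as its lower, free edge rises. A plate 176 mm wide, 150 mm from hinge to free edge, 6 mm thick, on a stiff hinge: it stays where it is left; 2 to 8 N down near its free edge shuts it, and it does not spring back.
- hatch_edge (a point): middle of the hatch's free edge, on its outer face; x points in the plate towards the hinge, y along the edge, z out of the outer face. The middle of the plate between the two screws is bare: 70 mm wide.
- screw_left (a joint): angle (rad) by which the left screw (captive in the hatch) still stands unscrewed: 0 = fully home, head flat on the hatch (stop). Turning clockwise, seen from outside, lowers it 4 mm per radian (up to 10 mm), so the bit must be pushed after it. Takes about 0.15 N m to turn; stays where it is left.
- screw_right (a joint): angle (rad) by which the right screw (captive in the hatch) still stands unscrewed: 0 = fully home, head flat on the hatch (stop). Turning clockwise, seen from outside, lowers it 4 mm per radian (up to 10 mm), so the bit must be pushed after it. Takes about 0.15 N m to turn; stays where it is left.
- head_left: steel screw head, 32 mm across, 10 mm high, in the hatch's left half (housing +y side, 55 mm off its middle, 112 mm from the hinge). Origin: centre of its underside, on the screw axis. z: along that axis, out of the hatch; x: along its one slot. Slot: floor 3 mm above origin, 7 mm deep, 25 mm long in a closed rim, 5.4 mm wide at the floor, 9 mm at the mouth. Sinks with the screw.
- head_right: steel screw head, 32 mm across, 10 mm high, in the hatch's right half (housing -y side, 55 mm off its middle, 112 mm from the hinge). Origin: centre of its underside, on the screw axis. z: along that axis, out of the hatch; x: along its one slot. Slot: floor 3 mm above origin, 7 mm deep, 25 mm long in a closed rim, 5.4 mm wide at the floor, 9 mm at the mouth. Sinks with the screw.
- driver: flat-bladed screwdriver, 172 mm, 0.18 kg, bit down in the stand. Origin: middle of the bit's end; z: bit to handle; x: along the blade's width. Blade 20 (x) by 4 (y) mm, 24 long; shank 12 mm across; flange 44 mm across at z 95-101 mm, which rests on the stand; black six-sided handle at z 101-171 mm, 28 mm across flats, one pair of flats facing along x, the others at 60 degrees either way.
- stand: fixed steel tool stand: 10 mm plate, 75 mm (x) by 260 mm (y), top 115 mm above the bench, on four legs over a base board. Origin on the bench under its centre, z up. Three through holes 29 mm across at x = 0, y = -80, 0 and 80 mm; a tool hangs in each by its flange, its tip 20 mm above the bench. Which tool hangs in which hole changes.
- awl: bystander in the stand: awl with a waisted, pear-shaped round black handle, 160 mm long with a pointed tip; origin at the tip, z up the handle
- tkey: bystander in the stand: T-handled key, black cross bar 70 mm long, 153 mm high; origin at its tip, z up
- plunger_can: bystander: stainless safety can, 86 mm across with a black band, 162 mm high with a dish on top; origin under its centre
- jar: bystander: amber jar 60 mm across, 75 mm high; origin under its centre
- bottle: bystander: white bottle 66 mm across, 170 mm high; origin under its centre
- beaker: bystander: steel beaker 70 mm across, 90 mm high; origin under its centre
- wrench: bystander: wrench 160 mm long lying on the bench; origin under its middle, x along it
- weight: bystander: brass weight 50 mm across, 70 mm high; origin under its centre

How it is judged:
On the way, in this order (a step that is already met when the one before it is completed fails the run):
1. the hatch is shut (value of joint hatch below 0.05 rad), for 0.2 s.
2. both screws are home with the hatch shut (value of joint hatch below 0.05 rad and value of joint each of screw_left, screw_right below 0.15 rad), for 0.2 s.
At the end, for the whole second after the job is handed in: The hatch is shut (within 0.05 rad), both screws are home (within 0.15 rad, 0.6 mm), and the screwdriver hangs by its flange in its hole in the stand (height within 5 mm, upright within 0.12 rad), released and at rest (all of step 2 and z of driver in the frame of stand between 0.015 and 0.025 m and x of driver in the frame of stand between -0.015 and 0.015 m and y of driver in the frame of stand between -0.1 and 0.1 m and angle between driver's own z axis and vertical below 0.12 rad and linear speed of driver below 0.02 m/s); the robot touches nothing.
It fails at once if the fingers push on a screw head (over 2 N): the screws are driven with the screwdriver only (contact force between the fingers and head_left above 2 N or contact force between the fingers and head_right above 2 N).
It fails at once if another tool or a bystander is moved more than 50 mm (distance of any of awl, tkey, plunger_can, jar, bottle, beaker, wrench, weight from where it was at the start of the episode above 0.05 m).
It also fails if it takes over 72 s, if anything falls off the work surface, if the arm or the gripper's body presses on something with over 40 N, if the wrist force passes 120 N, or if a joint passes its speed limit or range.

ROBOT

A 6-joint arm with a two-finger parallel gripper is mounted at the origin on the work surface. World frame = base frame: x ahead of the robot, y to its left, z up, the work surface at z = 0. Lengths are in m, angles in rad, forces in N, time in s.
With the tool pointing down it reaches from about 0.425 to 0.925 m from the base axis. Payload 12.5 kg.
Tool frame: the origin (TCP) lies on the centre line of the jaws, within the pads' length; the fingertips stand 8 mm ahead of it and the grasp point (between the pads) lies 11 mm behind it (arm.tips_ahead is the distance from the TCP to the fingertips, in m); z points along the fingers, y is the line along which they close (so a half turn about z gives the same grasp; the last joint's range is limited). The gripper opens to 85 mm and grips with 20 to 120 N. Pads are 22 mm wide; open, the fingers measure 114 mm over their backs; the gripper's body (76 mm by 85 mm) begins 54 mm behind the grasp point. The pads swing forward as they close: fully open they stand 13 mm farther back than shut.
Start: joints at [-1.38, 0.491, 1.559, -0, 1.092, -0.106], TCP at [0.183, -0.598, 0.239] pointing down, gripper open.
Joint ranges: [-3.1, 3.1], [-0.84, 2.19], [0.05, 2.79], [-1.13, 4.28], [0.06, 2.93], [-2.69, 2.69]. Speed limits (rad/s): [2.22, 2.22, 2.79, 3.14, 3.14, 3.14].

INTERFACE

Orientations are given as a 3x3 rotation matrix whose columns are the frame's x, y, z axes.
In Python, from plant import arm, optics, spotter gives the robot as it stands. The module is installed in compiled form; this text tells all that it offers.
- The arm moves only by the tool play_rows, never from a script. Its argument "plan" is a list that holds one entry, the list of rows, each a list of 7 numbers: the opening, from 0 (shut) to 1 (fully open), then the shift along the tool's x, y, z normalised to -1 to 1, where 1 is 500 mm, then the turn, a rotation vector about the tool's x, y, z normalised to -1 to 1, where 1 is 2 pi rad. A call has 1 to 5 rows; each row is the pose to reach, as a shift and turn from the pose commanded when the call began, along the tool's axes at that moment, turning the shorter way round; what a row does not reach only later rows make up. A row lasts 1/8 s, in which the tool goes at most 62.5 mm and 10.7 degrees, less where a joint would pass 70% of its speed; a pose out of reach is approached as far as the arm can. A call with a number of a shift or a turn outside -1 to 1 is refused whole. A call with a gripper value outside its range is refused whole. The fingers move at their own pace and stop on an object; "grip_force" is the grip in N (left out, the last holds). Time passes only in rows, so rows that repeat a pose let the fingers close. It gives the time, the measured TCP pose, the force, the opening and the grip force at its end, in the units of the state.
- arm.read_state(): the state, without advancing time (a new reading comes with each control period).
- optics.camera(name): name is "side" or "top" or "wrist"; returns the picture (480x640x3 uint8, red, green, blue); there is no depth.
- optics.camera_info(name): a dict with "camera_matrix" (3x3 intrinsics, pixels), "world_to_cam" (4x4, takes a point from world to camera coordinates); the wrist camera has in their place "T_tool_cam" (4x4, takes a point from camera to tool coordinates, whose origin is the TCP and whose axes are the flange's). Camera axes: x right, y up, looking along -z (the intrinsics and any distortion apply to the point x, -y, -z); pixel columns grow to the right and rows downward; lengths in m; the calibration is good to about 2 mm. A picture is of the moment at which its call begins: read the wrist's pose just before it. camera_info takes no time and is no camera call.
- arm.job_done(): hands the job in; it is judged then, once.
Trained networks look in the newest picture that a camera, given by its name, has taken for a name from the list of things; names that differ only in an ending like _2 or _b are one class to them, and where a whole thing is asked for, a point or a joint stands for the part that bears it (a point fixed in the world has none). Each returns a list of dicts, best first, with "p" (0 to 1); they miss things now and then, are a little off and sometimes report something else, mostly with a low value. They report only what shows in the picture. A call takes as long as a camera call.
- spotter.boxes_of(camera, name): "at" ([x, y, z] in m, in the coordinates of the camera as it stood for that picture, good to about 4 mm: the middle of the surface that is visible of it).
The state is a dict: "time_s": time; "qpos": joint angles; "dq": joint speeds; "effort": joint torques, N m; "tool_pos": TCP position; "tcp_rot": TCP orientation; "ft_force": force on the tool from outside, world axes, zero at the start; "torque": the same for the moment, N m; "finger_gap": opening from 0.0 (shut) to 1.0 (fully open); "gripper_force": force on a finger pad.
Only numpy, scipy, OpenCV 4.12 (cv2) and the standard library are available. Lean on these libraries where they do the work, as an engineer would, in place of code of your own. Each camera call takes 0.05 s, during which the arm holds its last target. There are 200 camera calls.

## Working session

There is one attempt and no reset: what is moved stays moved. The work goes in short steps, Python scripts to look and compute and a tool call to move; the robot and the scene stay as the last step left them, time stands still between calls to the robot, and variables do not carry over. Pictures are saved under pics/ and viewed, at most 10 in all, crops included, and the job is handed in when it is done.

Besides the shell and the picture viewer there is one more tool, called after ">>>" as a command line: name --argument value ..., lists and objects as JSON in quotes. play_rows: Moves the arm, as the interface text tells. Scaled input: -1 to 1 covers 500 mm each way for a shift and 2 pi rad each way for a turn. Its arguments: {"type":"object","properties":{"plan":{"type":"array"},"grip_force":{"type":"number"}},"required":["plan"]}

```bash
mkdir -p pics; cat > h.py <<'E'
import numpy as np, cv2
from plant import arm, optics, spotter
def snap(c,fn=None):
    s=arm.read_state(); im=optics.camera(c)
    if fn: cv2.imwrite('pics/'+fn,im[:,:,::-1])
    return s,im
def T_cw(c,s):
    i=optics.camera_info(c)
    if c=='wrist':
        T=np.eye(4);T[:3,:3]=s['tcp_rot'];T[:3,3]=s['tool_pos'];return T@np.array(i['T_tool_cam'])
    return np.linalg.inv(np.array(i['world_to_cam']))
def find(c,s,names):
    T=T_cw(c,s)
    for n in names:
        for d in spotter.boxes_of(c,n)[:2]:
            print(c,n,round(d['p'],2),np.round((T@np.r_[d['at'],1])[:3],4))
def proj(c,s,P):
    i=optics.camera_info(c);T=np.linalg.inv(T_cw(c,s));P=np.atleast_2d(P)
    q=P@T[:3,:3].T+T[:3,3];q=q*[1,-1,-1];K=np.array(i['camera_matrix']);u=q@K.T
    return u[:,:2]/u[:,2:]
def ray(c,s,uv):
    i=optics.camera_info(c);T=T_cw(c,s);K=np.array(i['camera_matrix'])
    d=np.linalg.inv(K)@[uv[0],uv[1],1];d=T[:3,:3]@(d*[1,-1,-1]);return T[:3,3],d
def hit(c,s,uv,z):
    o,d=ray(c,s,uv);return o+d*(z-o[2])/d[2]
E
python3 - <<'E'
from h import *
st=arm.read_state();print({k:np.round(v,3).tolist() for k,v in st.items()},arm.tips_ahead)
for c in ['top','side']:
    s,im=snap(c,c+'0.png'); i=optics.camera_info(c);print({k:np.round(v,3).tolist() for k,v in i.items() if k!='x'})
    find(c,s,['housing','hatch','hatch_edge','head_left','head_right','driver','stand','awl','tkey','plunger_can','jar','bottle','beaker','wrench','weight'])
print(optics.camera_info('wrist'))
E
```

```text
{'time_s': 0.0, 'qpos': [-1.38, 0.492, 1.559, 0.0, 1.092, -0.106], 'dq': [0.0, 0.0, -0.0, 0.0, 0.002, 0.001], 'effort': [0.003, -61.844, -26.159, -0.0, 0.004, -0.0], 'tool_pos': [0.183, -0.597, 0.239], 'tcp_rot': [[0.956, 0.292, -0.0], [0.292, -0.956, 0.001], [0.0, -0.001, -1.0]], 'ft_force': [0.211, -0.082, 0.227], 'torque': [0.012, -0.059, 0.05], 'gripper_force': 0.0, 'finger_gap': 1.002} 0.008
{'camera_matrix': [[469.875, 0.0, 324.853], [0.0, 469.875, 240.231], [0.0, 0.0, 1.0]], 'world_to_cam': [[0.021, -1.0, 0.008, 0.002], [0.99, 0.022, 0.141, -0.533], [-0.141, 0.005, 0.99, -1.43], [0.0, 0.0, 0.0, 1.0]]}
top housing 0.9 [0.613  0.2055 0.1767]
top hatch 0.71 [0.6137 0.2175 0.1882]
top hatch 0.61 [0.6151 0.2075 0.1788]
top hatch_edge 0.74 [0.6201 0.2173 0.1863]
top head_right 0.71 [0.599  0.2723 0.2078]
top driver 0.66 [ 0.5611 -0.1601  0.1687]
top stand 0.61 [ 0.5773 -0.2243  0.1126]
top stand 0.39 [0.6014 0.2705 0.2129]
top awl 0.75 [ 0.5619 -0.1594  0.1686]
top awl 0.49 [ 0.6094 -0.3172  0.1701]
top tkey 0.72 [ 0.3545 -0.2335  0.0539]
top tkey 0.69 [ 0.5912 -0.2363  0.1681]
top 
[... 1167 characters left out ...]
9 ]
side beaker 0.66 [ 0.5587 -0.5165  0.0639]
side wrench 0.71 [0.3086 0.251  0.0104]
side weight 0.7 [ 0.3545 -0.2506  0.0465]
side weight 0.39 [ 0.5681 -0.1738  0.1552]
{'camera_matrix': array([[335.65826316,   0.        , 320.47721528],
       [  0.        , 335.65826316, 244.89884692],
       [  0.        ,   0.        ,   1.        ]]), 'T_tool_cam': array([[ 8.98506693e-04,  9.65611756e-01,  2.59986787e-01,
         6.49949546e-02],
       [ 9.99999595e-01, -8.56011028e-04, -2.76675669e-04,
         5.45822310e-04],
       [-4.46097215e-05,  2.59986931e-01, -9.65612134e-01,
        -1.33731247e-01],
       [ 0.00000000e+00,  0.00000000e+00,  0.00000000e+00,
         1.00000000e+00]])}
```

View pics/top0.png

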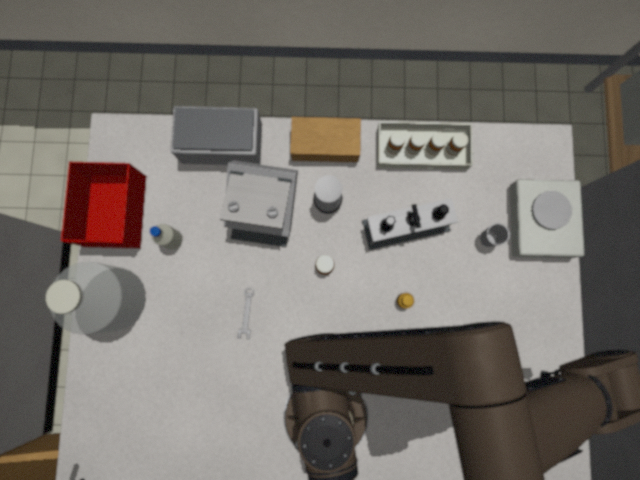

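View pics/side0.png

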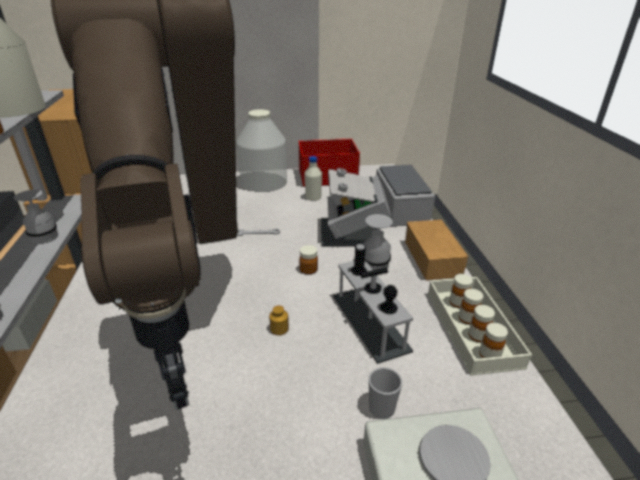

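The top view shows the console at about (260,200), its screws at (234,207) and (272,212), and the stand at (410,222) with tools at (388,224), (413,216) and (440,212). In the side view the hatch is propped open, and the can stands between the stand and the console. I'll move over the stand for a close look.

>>> play_rows --plan '[[[0.9,0.484,-0.225,-0.242,0,0,0],[0.9,0.484,-0.225,-0.242,0,0,0],[0.9,0.484,-0.225,-0.242,0,0,0],[0.9,0.484,-0.225,-0.242,0,0,0],[0.9,0.484,-0.225,-0.242,0,0,0]]]'

```text
time_s: 2.22
tool_pos: [0.3829, -0.4176, 0.3618]
tcp_rot: [[0.956, 0.294, 0.001], [0.294, -0.956, -0.001], [0.001, 0.001, -1.0]]
ft_force: [0.5, -0.3, 0.6]
finger_gap: 0.901
gripper_force: 0.0
```

>>> play_rows --plan '[[[0.9,0.484,-0.225,0,0,0,0],[0.9,0.484,-0.225,0,0,0,0],[0.9,0.484,-0.225,0,0,0,0],[0.9,0.484,-0.225,0,0,0,0],[0.9,0.484,-0.225,0,0,0,0]]]'

```text
time_s: 2.85
tool_pos: [0.5818, -0.2383, 0.3599]
tcp_rot: [[0.955, 0.296, -0.0], [0.296, -0.955, 0.0], [-0.0, -0.0, -1.0]]
ft_force: [-0.1, -1.0, -0.9]
finger_gap: 0.901
gripper_force: 0.0
```

```bash
cat >> h.py <<'E'
from scipy.spatial.transform import Rotation as Ro
def go(pos,R=None,st=None,P0=None,R0=None):
    st=st or arm.read_state();p0=st['tool_pos'] if P0 is None else P0;r0=np.array(st['tcp_rot']) if R0 is None else R0
    R=r0 if R is None else R
    d=r0.T@(np.array(pos)-p0);rv=Ro.from_matrix(r0.T@R).as_rotvec()
    print('shift',np.round(d/.5,4),'turn',np.round(rv/(2*np.pi),4),'rows',max(np.linalg.norm(d)/.0625,np.degrees(np.linalg.norm(rv))/10.7))
def down(yaw): return np.array([[np.cos(yaw),np.sin(yaw),0],[np.sin(yaw),-np.cos(yaw),0],[0,0,-1]])
E
python3 - <<'E'
from h import *
s,im=snap('wrist','w1.png');print(s['time_s'],s['tool_pos'],s['qpos'])
find('wrist',s,['driver','stand','awl','tkey','plunger_can'])
s2,im=snap('top','top1.png')
find('top',s2,['driver','stand','awl','tkey','weight','jar','head_left','head_right'])
np.save('w1.npy',s,allow_pickle=True)
E
```

```text
2.85 [ 0.58177297 -0.23834495  0.35992437] [-4.93937173e-01  4.07371724e-01  1.37476056e+00  2.48223864e-04
  1.35974271e+00  7.76700984e-01]
wrist driver 0.78 [ 0.5786 -0.172   0.1861]
wrist stand 0.73 [ 0.6175 -0.3195  0.1731]
wrist stand 0.66 [ 0.6023 -0.2356  0.1138]
wrist awl 0.86 [ 0.6157 -0.3171  0.1745]
wrist tkey 0.79 [ 0.5956 -0.2431  0.1699]
wrist plunger_can 0.9 [ 0.6672 -0.0037  0.1569]
top stand 0.91 [ 0.5606 -0.1442  0.1132]
top stand 0.24 [ 0.5616 -0.1593  0.1661]
top awl 0.57 [0.6138 0.2064 0.174 ]
top head_left 0.56 [0.5997 0.2673 0.2115]
top head_right 0.69 [0.5842 0.1662 0.2087]
```

View pics/w1.png

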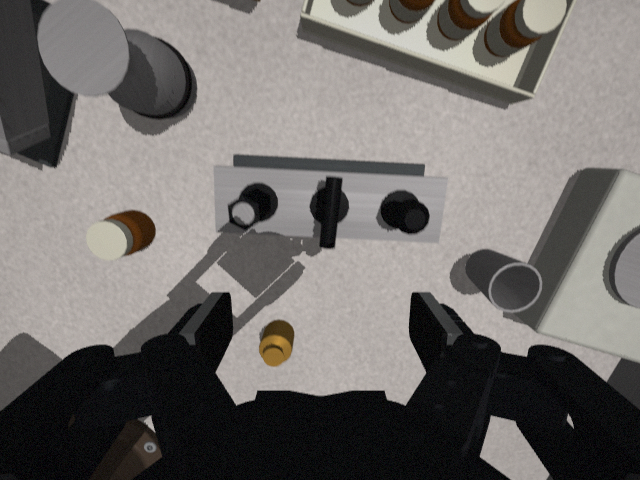

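The wrist view shows the driver at the left of the stand, with its cap at (243,210). The T-key is at (330,210) and the awl at (408,213). The plate corners are near (215,167), (447,178), (440,242) and (214,232). I'll enlarge the driver to read the hex orientation.

```bash
python3 - <<'E'
from h import *
s=np.load('w1.npy',allow_pickle=True).item()
im=cv2.imread('pics/w1.png')
c=im[160:260,200:300];c=cv2.resize(c,(600,600),interpolation=cv2.INTER_CUBIC);c=np.clip(c.astype(float)*1.8,0,255).astype(np.uint8)
cv2.imwrite('pics/w1c.png',c)
C=[hit('wrist',s,u,0.115) for u in [(215,167),(447,178),(440,242),(214,232)]]
print(np.round(C,4)); print(np.mean(C,0), [np.linalg.norm(C[i]-C[(i+1)%4]) for i in range(4)])
print(hit('wrist',s,(243,210),0.191))
E
```

```text
[[ 0.597  -0.1127  0.115 ]
 [ 0.6616 -0.361   0.115 ]
 [ 0.5913 -0.3818  0.115 ]
 [ 0.5249 -0.1276  0.115 ]]
[ 0.59367103 -0.24579211  0.115     ] [np.float64(0.2565333744980742), np.float64(0.07331603738017306), np.float64(0.2626993914564696), np.float64(0.07361446592236338)]
[ 0.57666421 -0.16681625  0.191     ]
```

View pics/w1c.png

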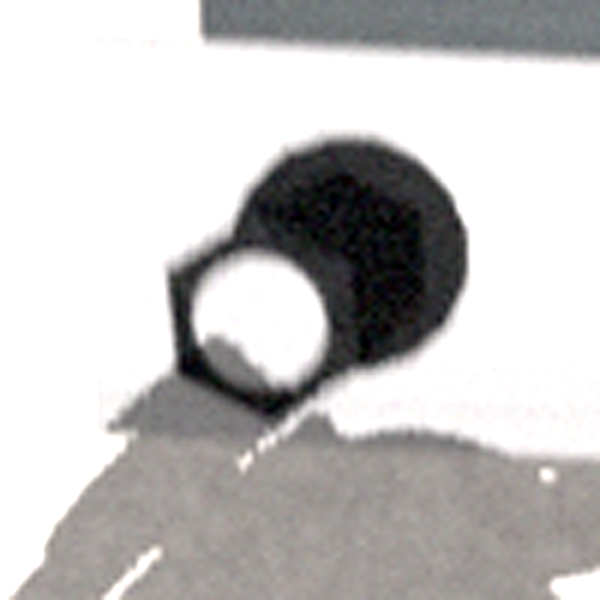

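The crop shows the hexagonal cap with corners near (170,268), (182,375), (272,415) and (240,233) in the crop, so one pair of flats runs nearly vertical in the image. Next I'll work out the grasp yaw.

```bash
python3 - <<'E'
from h import *
s=np.load('w1.npy',allow_pickle=True).item()
v=[(170,268),(182,375),(272,415),(240,233)]
W=[hit('wrist',s,(200+x/6,160+y/6),0.191)[:2] for x,y in v]
e=lambda a,b:np.degrees(np.arctan2(*(W[b]-W[a])[::-1]))
print(e(0,1)%60,e(1,2)%60,e(3,0)%60,np.round(W,4),[np.linalg.norm(W[1]-W[0]),np.linalg.norm(W[2]-W[1]),np.linalg.norm(W[3]-W[0])])
s2,_=snap('side','s1.png')
print(np.linalg.inv(optics.camera_info('side')['world_to_cam'])[:3,3])
im=cv2.imread('pics/s1.png')
p=proj('side',s2,[[.5735,-.1684,.02],[.5735,-.1684,.19],[.62,.2,.19]]);print(p)
a=cv2.resize(im[270:330,330:400],(420,360),interpolation=cv2.INTER_CUBIC);b=cv2.resize(im[150:250,310:400],(324,360),interpolation=cv2.INTER_CUBIC)
cv2.imwrite('pics/s1c.png',np.hstack([a,b]))
E
```

```text
19.560578025946114 22.223836412351048 13.086471716130319 [[ 0.5775 -0.153 ]
 [ 0.562  -0.1585]
 [ 0.56   -0.1731]
 [ 0.5857 -0.1618]] [np.float64(0.016426460658303933), np.float64(0.014785478479263967), np.float64(0.012093103033134007)]
[ 0.34543786 -1.0983539   0.8190323 ]
[[356.55487647 299.7942627 ]
 [359.65902351 248.57139881]
 [350.34375441 185.82219816]]
```

>>> play_rows --plan '[[[0.4,0.137,-0.416,-0.08,0,0,0.036],[0.4,0.137,-0.416,-0.08,0,0,0.036],[0.4,0.137,-0.416,-0.08,0,0,0.036],[0.3,0.137,-0.416,-0.08,0,0,0.036]]]'

```text
time_s: 4.15
tool_pos: [0.5843, -0.0193, 0.4012]
tcp_rot: [[0.997, 0.072, 0.001], [0.072, -0.997, -0.0], [0.001, 0.0, -1.0]]
ft_force: [0.9, -1.2, -0.6]
finger_gap: 0.307
gripper_force: 0.0
```

>>> play_rows --plan '[[[0.2,0.044,-0.446,0,0,0,0.035],[0.1,0.044,-0.446,0,0,0,0.035],[0,0.044,-0.446,0,0,0,0.035],[0,0.044,-0.446,0,0,0,0.035],[0,0.044,-0.446,0,0,0,0.035]]]'

```text
time_s: 4.78
tool_pos: [0.5903, 0.2047, 0.3998]
tcp_rot: [[0.989, -0.145, -0.001], [-0.145, -0.989, 0.0], [-0.001, -0.0, -1.0]]
ft_force: [-0.4, -0.7, 0.4]
finger_gap: 0.002
gripper_force: 0.0
```

```bash
python3 - <<'E'
from h import *
s,im=snap('wrist','w2.png');print(s['time_s'],s['tool_pos'],s['qpos'],s['tcp_rot'])
find('wrist',s,['housing','hatch','hatch_edge','head_left','head_right','plunger_can'])
np.save('w2.npy',s,allow_pickle=True)
E
```

```text
4.775 [0.59033991 0.20469903 0.39982959] [2.28032270e-01 3.82546692e-01 1.31337326e+00 1.91926228e-04
 1.44615413e+00 1.94448780e+00] [[ 9.89406839e-01 -1.45168336e-01 -5.12010254e-04]
 [-1.45168316e-01 -9.89406971e-01  7.66765844e-05]
 [-5.17717527e-04 -1.53667093e-06 -9.99999866e-01]]
wrist housing 0.58 [0.6554 0.2088 0.1824]
wrist hatch 0.65 [0.6222 0.2121 0.1859]
wrist hatch_edge 0.97 [0.6278 0.2127 0.1856]
wrist head_left 0.76 [0.5994 0.274  0.2092]
wrist head_right 0.82 [0.5894 0.1599 0.2101]
wrist plunger_can 0.63 [0.668  0.0205 0.1571]
```

View pics/w2.png

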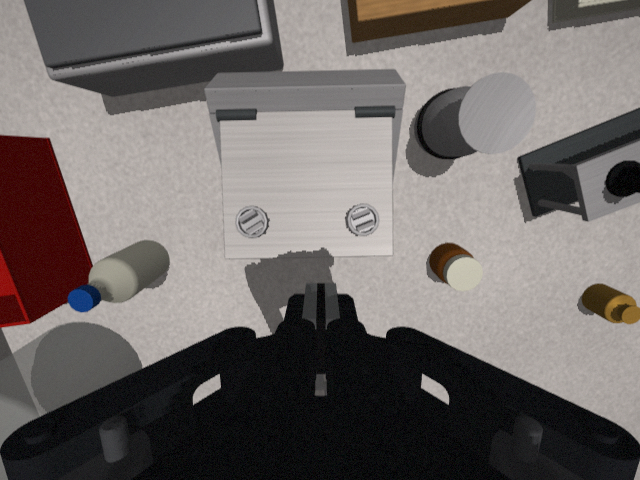

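The hatch is open and seen from above. Its free edge runs from (225,258) to (393,255), the hinge knuckles are at (237,114) and (375,112), and the heads are at (252,222) and (362,220) with their slots visible. I'll fit the console pose and hatch angle from these.

```bash
cat >> h.py <<'E'
from scipy.optimize import least_squares
def hpt(p,th,u,v,w):
    # point on hatch: u from hinge to edge, v along y, w out of plate ; p=x,y,yaw
    a=0.45-th; P=np.array([.075-u*np.cos(a)-w*np.sin(a), v, .165-u*np.sin(a)+w*np.cos(a)])
    c,s=np.cos(p[2]),np.sin(p[2]);return np.array([p[0]+c*P[0]-s*P[1],p[1]+s*P[0]+c*P[1],P[2]])
E
python3 - <<'E'
from h import *
s=np.load('w2.npy',allow_pickle=True).item()
obs=np.array([(225,258),(393,255),(252,222),(362,220),(237,114),(375,112),(221,119),(392,112)],float)
def pts(q):
    th=q[3];w=q[4];h=q[5]
    return np.array([hpt(q,th,.150,.088,w),hpt(q,th,.150,-.088,w),hpt(q,th,.112,.055,w+h),hpt(q,th,.112,-.055,w+h),hpt(q,th,.0,.07,w),hpt(q,th,.0,-.07,w)])
def f(q): return np.r_[((proj('wrist',s,pts(q))-obs[:6])*np.array([[1,1],[1,1],[1,1],[1,1],[0,.5],[0,.5]])).ravel(),(q[4]-.003)/.002,(q[5]-.018)/.003]
r=least_squares(f,[.62,.21,-.13,.6,.003,.018]);print(r.x,r.cost,np.round(r.fun,1));print(pts(r.x))
np.save('hp.npy',r.x)
q=r.x;
for th in (q[3],0): print(th,'edge',hpt(q,th,.15,0,.003),'push',hpt(q,th,.14,0,.003),'headL',hpt(q,th,.112,.055,.006),'R',hpt(q,th,.112,-.055,.006))
E
```

```text
[ 0.6245869   0.21276114 -0.12582337  0.64353183  0.00175415  0.01724298] 1.9865873831822976 [ 0.2  0.6 -0.7  0.6 -0.1 -0.   0.5 -0.1  0.  -0.8 -0.  -1.1 -0.6 -0.3]
[[0.56433596 0.30908359 0.1955703 ]
 [0.54224943 0.13447493 0.1955703 ]
 [0.60048058 0.27124865 0.20518298]
 [0.5866765  0.16211823 0.20518298]
 [0.70811311 0.27275356 0.1667214 ]
 [0.69054429 0.13386031 0.1667214 ]]
0.6435318322379752 edge [0.55353041 0.22174919 0.19679289] push [0.56326615 0.2205177  0.19486963] headL [0.59800066 0.27156234 0.1924285 ] R [0.58419658 0.16243192 0.1924285 ]
0 edge [0.5637001  0.22046281 0.10245651] push [0.57263339 0.21933282 0.10680617] headL [0.60325405 0.27089783 0.12168654] R [0.58944997 0.16176741 0.12168654]
```

>>> play_rows --plan '[[[0,-0.028,-0.025,0.36,0,0,0],[0,-0.028,-0.025,0.36,0,0,0],[0,-0.028,-0.025,0.36,0,0,0],[0,-0.028,-0.025,0.38,0,0,0],[0,-0.028,-0.025,0.41,0,0,0]]]'

```text
time_s: 5.75
tool_pos: [0.58, 0.2162, 0.1968]
tcp_rot: [[0.989, -0.149, 0.003], [-0.149, -0.989, 0.001], [0.003, -0.001, -1.0]]
ft_force: [-0.7, -0.3, 2.5]
finger_gap: -0.001
gripper_force: 0.7
```

>>> play_rows --plan '[[[0,0,0,0.03,0,0,0],[0,0,0,0.06,0,0,0],[0,0,0,0.09,0,0,0],[0,0,0,0.12,0,0,0],[0,0,0,0.13,0,0,0]]]'

```text
time_s: 6.38
tool_pos: [0.5784, 0.2163, 0.129]
tcp_rot: [[0.989, -0.149, -0.001], [-0.149, -0.989, -0.0], [-0.001, 0.001, -1.0]]
ft_force: [0.9, -0.4, 1.5]
finger_gap: 0.001
gripper_force: 0.6
```

>>> play_rows --plan '[[[0,0,0,0.006,0,0,0],[0,0,0,0.012,0,0,0]]]'

```text
time_s: 6.62
tool_pos: [0.579, 0.2165, 0.1246]
tcp_rot: [[0.989, -0.149, 0.001], [-0.149, -0.989, 0.0], [0.001, -0.0, -1.0]]
ft_force: [-0.4, -0.3, 14.4]
finger_gap: 0.0
gripper_force: 7.1
```

>>> play_rows --plan '[[[0,0,0,0.004,0,0,0],[0,0,0,0.006,0,0,0],[0,0,0,0.006,0,0,0]]]'

```text
time_s: 7.0
tool_pos: [0.5792, 0.2165, 0.1242]
tcp_rot: [[0.989, -0.149, 0.003], [-0.149, -0.989, 0.001], [0.003, -0.001, -1.0]]
ft_force: [-6.8, -2.9, 24.9]
finger_gap: -0.003
gripper_force: 13.1
```

>>> play_rows --plan '[[[0,0,0,-0.1,0,0,0],[0,0,0,-0.225,0,0,0],[0,0,0,-0.35,0,0,0],[0,0,0,-0.38,0,0,0],[0,0,0,-0.38,0,0,0]]]'

```text
time_s: 7.62
tool_pos: [0.5787, 0.2164, 0.3117]
tcp_rot: [[0.989, -0.149, 0.001], [-0.149, -0.989, 0.0], [0.001, -0.001, -1.0]]
ft_force: [-0.3, -0.4, -0.3]
finger_gap: 0.003
gripper_force: 0.0
```

```bash
python3 - <<'E'
from h import *
s,im=snap('wrist','w3.png');print(s['time_s'],s['tool_pos'],s['qpos'],s['tcp_rot'])
find('wrist',s,['head_left','head_right'])
np.save('w3.npy',s,allow_pickle=True)
q=np.load('hp.npy')
print(proj('wrist',s,[hpt(q,0,.112,.055,.016),hpt(q,0,.112,-.055,.016),hpt(q,0,.15,.088,.002),hpt(q,0,.15,-.088,.002)]))
E
```

```text
7.625 [0.5786796  0.21644692 0.3117473 ] [ 2.51078936e-01  4.19441223e-01  1.48063777e+00 -5.25093105e-05
  1.24007804e+00  1.97118325e+00] [[ 9.88875844e-01 -1.48736667e-01  1.40294849e-03]
 [-1.48737234e-01 -9.88876706e-01  3.08572976e-04]
 [ 1.34144697e-03 -5.13811041e-04 -9.99998968e-01]]
wrist head_left 0.65 [0.6015 0.2732 0.1337]
wrist head_right 0.84 [0.5845 0.1625 0.1377]
wrist head_right 0.42 [0.6002 0.2713 0.1428]
[[259.06161042 213.18144972]
 [375.28062686 210.58168768]
 [234.52886267 235.69632587]
 [401.82707407 232.01869708]]
```

View pics/w3.png

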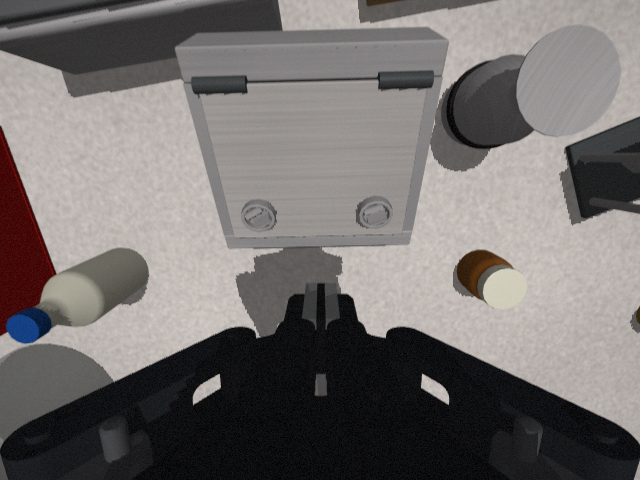

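The hatch is shut flush: its free edge is at row ~240 and lines up with the housing. The heads are at (259,215) and (375,213). I'll rectify the head patches into plate coordinates to read the slot angles.

```bash
python3 - <<'E'
from h import *
q=np.load('hp.npy');rows=[]
for n,th in (('w2',q[3]),('w3',0.)):
    s=np.load(n+'.npy',allow_pickle=True).item();im=cv2.imread(f'pics/{n}.png');r=[]
    for v in (.055,-.055):
        # image: right = -y(housing), up = towards hinge ; patch 44mm -> 300px
        C=[(.112-.022,v+.022),(.112-.022,v-.022),(.112+.022,v-.022),(.112+.022,v+.022)]
        src=proj('wrist',s,[hpt(q,th,a,b,.019) for a,b in C]).astype(np.float32)
        H=cv2.getPerspectiveTransform(src,np.float32([[0,0],[300,0],[300,300],[0,300]]))
        p=cv2.warpPerspective(im,H,(300,300),flags=cv2.INTER_CUBIC)
        cv2.line(p,(150,0),(150,8),(0,0,255),1);cv2.line(p,(0,150),(8,150),(0,0,255),1);r.append(p)
    rows.append(np.hstack(r))
cv2.imwrite('pics/rect.png',np.vstack(rows))
E
```

```text
(no output)
```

View pics/rect.png

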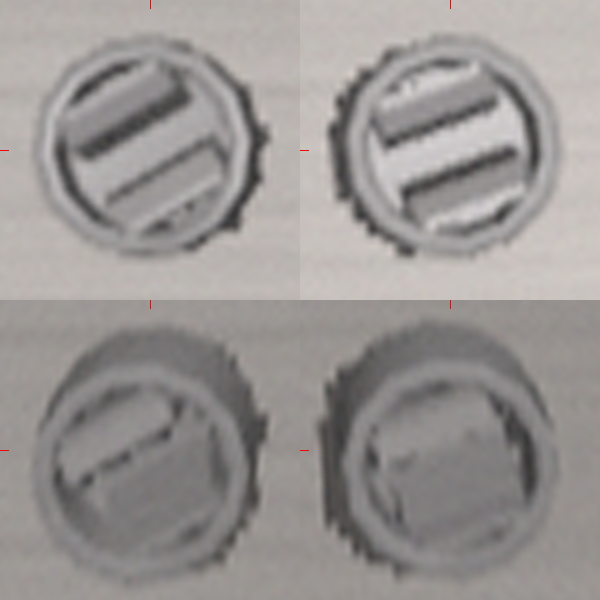

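Both slots are clear: the left one is about 28° and the right about 19.5° from the -y direction toward the hinge. The higher head tops in w3 mean the screws stand about 10 mm out. Next I'll go back over the driver for a close look.

>>> play_rows --plan '[[[0.3,0.0535,0.38,-0.016,0,0,-0.1215],[0.5,0.0535,0.38,-0.016,0,0,-0.1215],[0.7,0.0535,0.38,-0.016,0,0,-0.1215],[0.75,0.0535,0.38,-0.016,0,0,-0.1215],[0.75,0.0535,0.38,-0.016,0,0,-0.1215]]]'

```text
time_s: 8.4
tool_pos: [0.5767, 0.0229, 0.3176]
tcp_rot: [[0.817, 0.577, -0.003], [0.577, -0.817, 0.0], [-0.002, -0.002, -1.0]]
ft_force: [0.4, 0.6, 0.4]
finger_gap: 0.748
gripper_force: 0.0
```

>>> play_rows --plan '[[[0.75,-0.224,0.311,0,0,0,-0.1215],[0.75,-0.224,0.311,0,0,0,-0.1215],[0.75,-0.224,0.311,0,0,0,-0.1215],[0.75,-0.224,0.311,0,0,0,-0.1215],[0.75,-0.224,0.311,0,0,0,-0.1215]]]'

```text
time_s: 9.02
tool_pos: [0.5746, -0.1687, 0.3171]
tcp_rot: [[0.191, 0.982, -0.003], [0.982, -0.191, 0.001], [0.0, -0.003, -1.0]]
ft_force: [-0.4, 1.1, 0.9]
finger_gap: 0.749
gripper_force: 0.0
```

```bash
python3 - <<'E'
from h import *
s,im=snap('wrist','w4.png');print(s['time_s'],s['tool_pos'],s['qpos'],s['tcp_rot'])
find('wrist',s,['driver'])
np.save('w4.npy',s,allow_pickle=True)
# rectify at z=.191 : world patch 60mm around (.575,-.167); right=-y, up=+x
out=[]
for z in (.191,.121):
    c=np.array([.575,-.167]);C=[(.03,.03),(.03,-.03),(-.03,-.03),(-.03,.03)]
    src=proj('wrist',s,[np.r_[c+k,z] for k in C]).astype(np.float32)
    H=cv2.getPerspectiveTransform(src,np.float32([[0,0],[400,0],[400,400],[0,400]]))
    out.append(cv2.warpPerspective(im[:,:,::-1],H,(400,400),flags=cv2.INTER_CUBIC))
p=np.hstack(out).astype(float);cv2.imwrite('pics/w4r.png',(255*(np.clip(p/255,0,1)**.5)).astype(np.uint8))
E
```

```text
9.025 [ 0.57456349 -0.16870636  0.31713924] [-3.95803975e-01  3.87784809e-01  1.51737880e+00 -1.71627080e-04
  1.23965985e+00 -2.03676703e-01] [[ 1.90893180e-01  9.81606097e-01 -3.04358666e-03]
 [ 9.81610691e-01 -1.90890675e-01  1.09587778e-03]
 [ 4.94728000e-04 -3.19681280e-03 -9.99994768e-01]]
wrist driver 0.64 [ 0.5765 -0.1576  0.1919]
```

View pics/w4r.png

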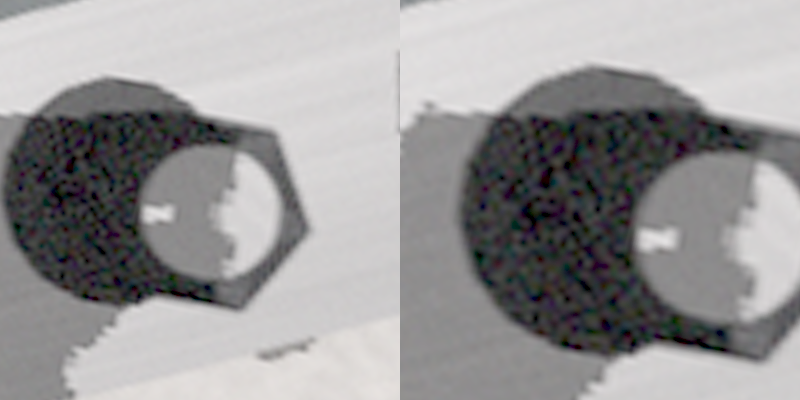

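The flange and hex centre agree at (0.5736, -0.1676), and the flats' normals are at -10.5° mod 60°, matching my approach yaw. I'll grasp it now.

>>> play_rows --plan '[[[0.75,0.002,-0.002,0.12,0,0,-0.0014],[0.75,0.002,-0.002,0.22,0,0,-0.0014],[0.75,0.002,-0.002,0.3,0,0,-0.0014],[0.75,0.002,-0.002,0.35,0,0,-0.0014],[0.75,0.002,-0.002,0.35,0,0,-0.0014]]]' --grip_force 80

```text
time_s: 9.75
tool_pos: [0.5733, -0.1652, 0.142]
tcp_rot: [[0.184, 0.983, -0.004], [0.983, -0.184, 0.002], [0.001, -0.005, -1.0]]
ft_force: [-0.2, 0.3, 0.7]
finger_gap: 0.754
gripper_force: 0.0
```

>>> play_rows --plan '[[[0.4,0,0,0,0,0,0],[0.25,0,0,0,0,0,0],[0.1,0,0,0,0,0,0],[0,0,0,0,0,0,0],[0,0,0,0,0,0,0]]]'

```text
time_s: 10.38
tool_pos: [0.5747, -0.1661, 0.1456]
tcp_rot: [[0.184, 0.983, 0.002], [0.983, -0.184, -0.001], [-0.0, 0.002, -1.0]]
ft_force: [-1.0, -0.2, 6.4]
finger_gap: 0.32
gripper_force: 78.9
```

>>> play_rows --plan '[[[0,0,0,-0.02,0,0,0],[0,0,0,-0.12,0,0,0],[0,0,0,-0.24,0,0,0],[0,0,0,-0.36,0,0,0],[0,0,0,-0.42,0,0,0]]]'

```text
time_s: 11.0
tool_pos: [0.5742, -0.1659, 0.3586]
tcp_rot: [[0.183, 0.983, 0.004], [0.983, -0.183, -0.002], [-0.001, 0.004, -1.0]]
ft_force: [0.1, 1.5, -2.7]
finger_gap: 0.317
gripper_force: 78.9
```

```bash
python3 - <<'E'
from h import *
s,im=snap('side','s5.png');print(s['time_s'],s['tool_pos'],s['finger_gap'],s['gripper_force'],s['tcp_rot'],s['qpos'])
np.save('s5.npy',s,allow_pickle=True)
p=np.array(s['tool_pos']);z=np.array(s['tcp_rot'])[:,2]
uv=proj('side',s,[p+z*.122,p+z*.098,p+z*.03]);print(uv)
u,v=uv[1].astype(int);c=im[v-45:v+35,u-30:u+30,::-1];cv2.imwrite('pics/s5c.png',cv2.resize(c,None,fx=7,fy=7,interpolation=cv2.INTER_CUBIC))
E
```

```text
11.0 [ 0.5741807  -0.16586285  0.35857435] 0.3167583823730518 78.91625535674393 [[ 0.18346491  0.98301721  0.0042185 ]
 [ 0.9830257  -0.18345855 -0.00185213]
 [-0.00104676  0.0044867  -0.99998939]] [-3.91659885e-01  3.55810601e-01  1.45862142e+00 -1.04793816e-04
  1.32255455e+00 -2.07126575e-01]
[[360.87395142 232.55703346]
 [361.33343985 224.29396572]
 [362.69579636 199.79444979]]
```

View pics/s5c.png

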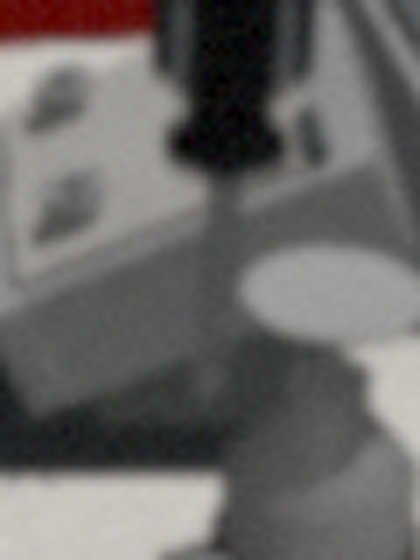

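The side crop shows the driver gripped and hanging straight with the flange at (225,140), but the blade is lost against the dark background. The wrist camera can see the tip past the flange, so I'll read the blade direction there numerically, from two places.

```bash
cat >> h.py <<'E'
def tipgrid(s,im,depth,ax=0,half=.018,n=19):
    p=np.array(s['tool_pos']);R=np.array(s['tcp_rot']);g=np.linspace(-half,half,n)
    P=[p+R@[a,b,depth] for a in g[::-1] for b in g]
    uv=proj('wrist',s,P).astype(np.float32).reshape(n,n,2)
    return cv2.remap(cv2.cvtColor(im,cv2.COLOR_RGB2GRAY),uv[...,0],uv[...,1],cv2.INTER_LINEAR),uv
E
python3 - <<'E'
from h import *
s,im=snap('wrist','w5.png');print(s['time_s'],s['tool_pos'])
g,uv=tipgrid(s,im,.1256);print(uv[0,0],uv[-1,-1])
print('\n'.join(' '.join('%3d'%k for k in r) for r in g))
E
```

```text
11.05 [ 0.57472751 -0.16605669  0.36133258]
[297.8525  216.54218] [343.02823 260.47964]
196 200 204 138  40  43  39  40  43  40  40  41  39 119 213 206 204 202 204
198 198 201 171  46  39  39  41  41  38  42  40  47 171 219 201 205 201 208
194 197 198 199 100  43  40  38  40  41  40  41  90 209 218 211 204 203 204
193 197 198 201 183  89  49  42  40  44  48  92 183 210 213 218 202 206 201
191 194 194 196 200 188 137  95  83  74 131 200 206 211 209 217 208 205 200
186 195 195 194 199 200 203 196 203 204 202 209 207 206 208 211 216 201 203
187 191 192 193 197 199 203 201 205 207 131 116 194 203 208 207 216 208 204
185 188 192 193 197 200 198 201 200 205  69  68 117 206 207 206 212 214 199
188 185 193 194 193 192 198 200 202  99  68  70  98 208 204 210 209 216 206
190 187 187 190 192 193 196 198 181  67  75  86  83 209 204 207 208 213 214
188 186 187 191 191 192 194 188  83  67  84  89 138 204 207 201 209 209 215
189 189 185 186 192 191 180  85  69  70  71  82 201 202 207 203 203 205 213
171 185 187 183 189 192 101  70  69  70  69  64 186 202 206 208 201 208 209
123 188 187 184 131 101  31  29  27  27  25  20  79 164 202 207 201 206 207
106 181 137  23   7  10  15   6  15  15  18  13  20  10  27 106 178 199 206
118  46  13  10  11   9  11  15  14  10  22  14   9  14  15  15   9  50 157
 12  13  11  18  14  15  10  12  12  12  17  15  15  13  12  17  17  12  16
 12  14   8  16   8   6   8  17  16  13  13  16  10  14  12   9  11  12  15
  9  16  12  12   9  14   9  15  13  11  17  13  11  12  16  16  11  14  11
```

>>> play_rows --plan '[[[0,0.5,-0.1,-0.1,0,0,0],[0,0.5,-0.1,-0.1,0,0,0],[0,0.5,-0.1,-0.1,0,0,0],[0,0.5,-0.1,-0.1,0,0,0],[0,0.5,-0.1,-0.1,0,0,0]]]'

```text
time_s: 11.72
tool_pos: [0.5703, 0.0923, 0.4039]
tcp_rot: [[0.18, 0.984, -0.001], [0.984, -0.18, 0.0], [0.0, -0.001, -1.0]]
ft_force: [-0.1, -0.9, -1.8]
finger_gap: 0.321
gripper_force: 78.9
```

```bash
python3 - <<'E'
from h import *
s,im=snap('wrist','w6.png');print(s['time_s'],s['tool_pos'],s['ft_force'])
np.save('w6.npy',s,allow_pickle=True)
g,uv=tipgrid(s,im,.1256);print(uv[0,0],uv[-1,-1])
print('\n'.join(' '.join('%3d'%k for k in r) for r in g))
E
```

```text
11.725 [0.57029387 0.0923207  0.40386059] [-0.09385205 -0.9065005  -1.80625539]
[297.84818 216.53984] [343.02432 260.47723]
223 219 222 215 217 214 217 217 219 218 224 216 220 222 217 213 223 226 226
217 222 222 219 221 218 215 216 224 221 224 221 220 222 214 211 219 216 222
224 218 219 217 223 221 219 219 218 220 221 216 220 217 218 215 216 219 212
219 219 218 220 217 222 222 220 217 217 217 214 225 217 220 215 216 220 211
219 217 220 219 212 222 223 224 219 215 213 213 219 219 220 221 214 217 159
221 217 221 222 219 222 221 226 223 217 218 216 218 213 222 219 220 216 151
220 218 220 225 221 218 214 215 214 208 135 122 202 216 219 222 217 214 196
220 219 214 220 223 219 217 209 209 207  71  74 119 215 217 221 219 220 163
219 221 221 216 215 218 215 220 213 101  71  70 101 218 218 223 210 216 199
222 221 221 223 219 220 214 219 195  70  78  91  87 212 212 221 210 215 222
224 217 221 227 223 221 221 204  88  70  89  92 148 216 216 217 209 219 217
220 214 218 220 216 213 206  88  71  71  74  84 212 214 220 219 209 218 217
220 220 220 213 214 217 111  70  72  70  71  69 198 220 219 218 216 216 221
223 215 220 214 151 112  34  30  27  29  18  19  80 177 205 216 221 225 222
222 221 169  30  15   8  11  20  15  14  17  19   7  14  24 113 190 220 218
167  61   9  17  14  16  13  17  12  13   9  12  15  12  18   7  13  33 166
 12  14  15  13  11  16  14  12  11  13  13  17  11  15  13   9  11  16  14
 17  15  14   9  21  16  13  12  15  14  14   7  20  11  14  18  14  11  15
 15  15  14  17  12  15  11  14  10  14  15  11  11   9  11  13  10  13  12
```

```bash
cat >> h.py <<'E'
def fitblade(s,im,x0=(0,0,.6,.1256)):
    # fit blade (x,y,angle in tool frame) silhouette in wrist image
    g=cv2.cvtColor(im,cv2.COLOR_RGB2GRAY)[195:275,275:365]; S=4
    p=np.array(s['tool_pos']);R=np.array(s['tcp_rot']); big=g.astype(float); valid=big>55
    def ren(q):
        c,si=np.cos(q[2]),np.sin(q[2]);P=[]
        for a in(-.01,.01):
            for b in(-.002,.002):
                for z in(0,.024): P.append(p+R@[q[0]+a*c-b*si,q[1]+a*si+b*c,q[3]-z])
        P.append(p+R@[q[0],q[1],q[3]-.024])
        uv=(proj('wrist',s,P)-[275,195]+.5)*S-.5
        m=np.zeros((80*S,90*S),np.uint8);cv2.fillConvexPoly(m,cv2.convexHull(np.round(uv*16).astype(np.int32)),255,shift=4)
        return cv2.resize(m,(90,80),interpolation=cv2.INTER_AREA)/255.
    def cost(q):
        m=ren(q);return np.mean(((big-(215*(1-m)+75*m))**2)[valid])+((q[3]-.1256)/.004)**2*5
    from scipy.optimize import minimize
    best=None
    for a in (x0[2]-.15,x0[2],x0[2]+.15):
        r=minimize(cost,[x0[0],x0[1],a,x0[3]],method='Nelder-Mead',options=dict(initial_simplex=np.array([[x0[0],x0[1],a,x0[3]]]*5)+np.vstack([np.zeros(4),np.diag([.002,.002,.1,.002])])))
        if best is None or r.fun<best.fun: best=r
    return best
E
python3 - <<'E'
from h import *
s=np.load('w6.npy',allow_pickle=True).item();im=cv2.imread('pics/w6.png')[:,:,::-1].copy()
r=fitblade(s,im,(-.002,0,.55,.1256));print(r.x,r.fun)
E
```

```text
[-0.00250561 -0.00112779  0.59051437  0.12547659] 1880.545387501107
```

```bash
cat >> h.py <<'E'
def plateR(q):
    O=hpt(q,0,0,0,0);ex=(hpt(q,0,-1,0,0)-O);ey=hpt(q,0,0,1,0)-O;n=hpt(q,0,0,0,1)-O;return ex,ey,n
def toolR(q,slot,a):
    # slot: angle from -ey towards ex ; a: blade angle in tool frame (x->y)
    ex,ey,n=plateR(q);d=-(np.cos(slot)*-ey+np.sin(slot)*ex);z=-n   # sign picks q6 ~ -27deg
    e=np.cross(z,d) # tool x = d rotated by -a about z
    x=np.cos(a)*d-np.sin(a)*e;return np.c_[x,np.cross(z,x),z]
E
python3 - <<'E'
from h import *
q=np.load('hp.npy');R0=np.array(arm.read_state()['tcp_rot'])
for nm,v,sl in(('L',.055,28),('R',-.055,19.5)):
    for sg in (1,-1):
        R=toolR(q,np.radians(sl),.56)
        if sg<0:R=R@np.diag([-1,-1,1.])
        P=hpt(q,0,.112,v,.035)+plateR(q)[2]*.1256
        print(nm,sg,np.round(P,4),np.degrees(np.arctan2(R[1,0],R[0,0])));go(P,R)
E
```

```text
L 1 [0.5365 0.2793 0.2609] 140.2134745789767
shift [ 0.3571 -0.1341  0.2857] turn [-0.0664 -0.036  -0.1726] rows 6.339929912689316
L -1 [0.5365 0.2793 0.2609] -39.7865254210233
shift [ 0.3571 -0.1341  0.2857] turn [-0.0408  0.0753  0.3178] rows 11.075321447286745
R 1 [0.5227 0.1702 0.2609] 131.42138532195574
shift [ 0.1375 -0.1219  0.2856] turn [-0.068  -0.0306 -0.1495] rows 5.62006871026434
R -1 [0.5227 0.1702 0.2609] -48.578614678044254
shift [ 0.1375 -0.1219  0.2856] turn [-0.0361  0.0803  0.3408] rows 11.843446325839146
```

>>> play_rows --plan '[[[0,0.357,-0.134,0.2,-0.066,-0.036,-0.173],[0,0.357,-0.134,0.2,-0.066,-0.036,-0.173],[0,0.357,-0.134,0.2,-0.066,-0.036,-0.173],[0,0.357,-0.134,0.25,-0.066,-0.036,-0.173],[0,0.357,-0.134,0.286,-0.066,-0.036,-0.173]]]'

```text
time_s: 12.4
tool_pos: [0.5367, 0.2771, 0.258]
tcp_rot: [[-0.589, 0.733, 0.342], [0.756, 0.648, -0.088], [-0.286, 0.207, -0.936]]
ft_force: [1.0, -0.6, -1.1]
finger_gap: 0.316
gripper_force: 79.0
```

```bash
python3 - <<'E'
from h import *
q=np.load('hp.npy')
R=toolR(q,np.radians(28),.56);P=hpt(q,0,.112,.055,.035)+plateR(q)[2]*.1256
go(P,R);s=arm.read_state();print(s['time_s'],s['tool_pos'],s['qpos'],s['ft_force'])
E
```

```text
shift [ 0.0019  0.0039 -0.006 ] turn [-0.0144 -0.0076 -0.0349] rows 1.2956867771991099
12.4 [0.53669862 0.27710536 0.25795336] [ 0.46217321  0.37041989  1.75921526 -0.34092821  0.7639393  -0.01307501] [ 0.95802969 -0.55111768 -1.14165626]
```

>>> play_rows --plan '[[[0,0.002,0.004,-0.006,-0.0144,-0.0076,-0.035],[0,0.002,0.004,-0.006,-0.0144,-0.0076,-0.035],[0,0.002,0.004,-0.006,-0.0144,-0.0076,-0.035]]]'

```text
time_s: 12.78
tool_pos: [0.5379, 0.2782, 0.264]
tcp_rot: [[-0.705, 0.562, 0.432], [0.601, 0.797, -0.056], [-0.376, 0.221, -0.9]]
ft_force: [-0.1, -0.2, -1.4]
finger_gap: 0.322
gripper_force: 79.0
```

```bash
python3 - <<'E'
from h import *
q=np.load('hp.npy')
R=toolR(q,np.radians(28),.56);P=hpt(q,0,.112,.055,.035)+plateR(q)[2]*.1256
s,im=snap('wrist','w7.png');go(P,R,s);np.save('w7.npy',s,allow_pickle=True);print(s['time_s'],s['tool_pos'],s['qpos'],s['tcp_rot'])
# overlay: predicted tip outline (tool offset 0) red ; head top circle green, slot blue
c=cv2.resize(im[180:290,260:380,::-1],None,fx=5,fy=5,interpolation=cv2.INTER_CUBIC)
def dr(P,col,cl=True):
    uv=((proj('wrist',s,P)-[260,180]+.5)*5-.5).astype(np.int32);cv2.polylines(c,[uv],cl,col,1)
Rt=np.array(s['tcp_rot']);p=np.array(s['tool_pos'])
a=.56;dr([p+Rt@[u*np.cos(a)-w*np.sin(a),u*np.sin(a)+w*np.cos(a),.1256] for u,w in((.01,.002),(.01,-.002),(-.01,-.002),(-.01,.002))],(0,0,255))
t=np.linspace(0,2*np.pi,40);dr([hpt(q,0,.112+.016*np.cos(k),.055+.016*np.sin(k),.023) for k in t],(0,200,0))
f=np.radians(28);dr([hpt(q,0,.112-np.sin(f)*u,.055-np.cos(f)*u,.023) for u in(-.0125,.0125)],(255,0,0),False)
cv2.imwrite('pics/w7c.png',c)
E
```

```text
shift [ 0.0056 -0.001   0.0043] turn [-0.0001  0.0002 -0.0017] rows 0.05815619984423757
12.775 [0.53785576 0.27816767 0.26396138] [ 0.46832584  0.34324136  1.8122528  -0.41732929  0.64788959 -0.15157868] [[-0.70524817  0.5621407   0.43199867]
 [ 0.60129182  0.79709283 -0.05559823]
 [-0.37559707  0.22054672 -0.90015887]]
```

View pics/w7c.png

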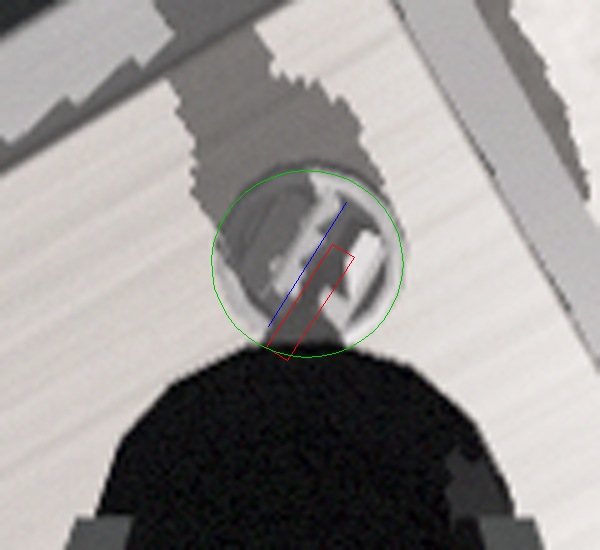

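The head sits within about 1 mm of its prediction, with its centre at (311,258) against the overlay's (308,263). The tip lies lower in the image by roughly the 2.5 mm offset I fitted. I'll shift the tip onto the slot and lower it.

>>> play_rows --plan '[[[0,0.0126,0.0022,0,0,0,-0.004],[0,0.0126,0.0022,0.012,0,0,-0.004],[0,0.0126,0.0022,0.022,0,0,-0.004],[0,0.0126,0.0022,0.028,0,0,-0.004]]]' --grip_force 120

```text
time_s: 13.32
tool_pos: [0.54, 0.2829, 0.2489]
tcp_rot: [[-0.721, 0.542, 0.433], [0.579, 0.814, -0.055], [-0.382, 0.211, -0.9]]
ft_force: [-0.8, -1.0, -0.9]
finger_gap: 0.315
gripper_force: 117.9
```

>>> play_rows --plan '[[[0,0,0,0.006,0,0,0],[0,0,0,0.012,0,0,0],[0,0,0,0.012,0,0,0]]]'

```text
time_s: 13.7
tool_pos: [0.5426, 0.2826, 0.244]
tcp_rot: [[-0.721, 0.541, 0.433], [0.579, 0.814, -0.055], [-0.382, 0.211, -0.9]]
ft_force: [1.3, 0.4, -1.7]
finger_gap: 0.311
gripper_force: 118.0
```

```bash
cat >> h.py <<'E'
def stat():
    # expected tip (nominal depth .1256) in plate coords, forces along n
    q=np.load('hp.npy');s=arm.read_state();ex,ey,n=plateR(q);R=np.array(s['tcp_rot'])
    t=np.array(s['tool_pos'])+R@[-.0025,-.0011,.1256]-hpt(q,0,0,0,0)
    x=R[:,0];print('t',s['time_s'],'tip u %.4f v %.4f w %.4f'%(-t@ex,t@ey,t@n),'Fn %.1f'%(np.array(s['ft_force'])@n),'lat',np.round([np.array(s['ft_force'])@ex,np.array(s['ft_force'])@ey],1),'Tz %.2f'%(np.array(s['torque'])@n),'yaw',np.round(np.degrees(np.arctan2(x@ey,x@ex)),1),'q6',round(s['qpos'][5],3),'gap',round(s['finger_gap'],3),'tilt',np.round(np.degrees(np.arccos(-R[:,2]@n)),2))
    return s
E
python3 -c "
from h import *
s=stat();print(s['ft_force'],s['torque'])"
```

```text
t 13.7 tip u 0.1124 v 0.0569 w 0.0174 Fn -2.0 lat [0.4 0.6] Tz 0.04 yaw 151.1 q6 -0.145 gap 0.311 tilt 0.1
[ 1.27589665  0.40685919 -1.66264489] [0.05043977 0.32087836 0.05451731]
```

>>> play_rows --plan '[[[0,0,0,0.004,0,0,0],[0,0,0,0.008,0,0,0],[0,0,0,0.008,0,0,0]]]'

```text
time_s: 14.08
tool_pos: [0.5436, 0.2826, 0.243]
tcp_rot: [[-0.72, 0.541, 0.435], [0.579, 0.814, -0.054], [-0.383, 0.213, -0.899]]
ft_force: [-18.0, -1.4, 22.5]
finger_gap: 0.31
gripper_force: 121.9
```

```bash
python3 -c "
from h import *
s=stat();print(s['ft_force'],s['torque'])"
```

```text
t 14.075 tip u 0.1117 v 0.0571 w 0.0160 Fn 27.9 lat [-6.1 -3.6] Tz -0.01 yaw 151.0 q6 -0.141 gap 0.31 tilt 0.23
[-17.96984836  -1.37505789  22.48886718] [-0.747412    1.75379857 -0.47834795]
```

The bit bottomed at w = 0.016, exactly the slot floor, so the blade is in. I'll turn it clockwise about the tip, following the screw down.

>>> play_rows --plan '[[[0,-0.0005,0.0008,0.0014,0,0,0.028],[0,-0.0011,0.0016,0.0028,0,0,0.056],[0,-0.0018,0.0022,0.0042,0,0,0.084],[0,-0.0026,0.0027,0.0056,0,0,0.112],[0,-0.0035,0.0031,0.007,0,0,0.14]]]'

```text
time_s: 14.7
tool_pos: [0.5474, 0.2831, 0.241]
tcp_rot: [[-0.037, 0.899, 0.436], [0.996, 0.067, -0.053], [-0.077, 0.432, -0.898]]
ft_force: [-17.1, -0.2, 23.3]
finger_gap: 0.31
gripper_force: 121.2
```

```bash
python3 -c "
from h import *
s=stat();print(s['ft_force'],s['torque'])"
```

```text
t 14.7 tip u 0.1114 v 0.0577 w 0.0126 Fn 28.3 lat [-5.1 -2.3] Tz 0.01 yaw 100.3 q6 0.742 gap 0.31 tilt 0.28
[-17.06480455  -0.16026999  23.27574436] [-0.25433232  1.61444303 -0.2052166 ]
```

>>> play_rows --plan '[[[0,-0.0005,0.0008,0.0014,0,0,0.028],[0,-0.0011,0.0016,0.0028,0,0,0.056],[0,-0.0018,0.0022,0.0042,0,0,0.084],[0,-0.0026,0.0027,0.0056,0,0,0.112],[0,-0.0035,0.0031,0.007,0,0,0.14]]]'

```text
time_s: 15.32
tool_pos: [0.5509, 0.2813, 0.2389]
tcp_rot: [[0.669, 0.602, 0.437], [0.687, -0.725, -0.053], [0.285, 0.335, -0.898]]
ft_force: [-13.8, -0.6, 23.2]
finger_gap: 0.31
gripper_force: 121.1
```

>>> play_rows --plan '[[[0,-0.0005,0.0008,0.0014,0,0,0.028],[0,-0.0011,0.0016,0.0028,0,0,0.056],[0,-0.0018,0.0022,0.0042,0,0,0.084]]]'

```text
time_s: 15.7
tool_pos: [0.552, 0.2796, 0.2376]
tcp_rot: [[0.88, 0.183, 0.437], [0.228, -0.972, -0.053], [0.416, 0.147, -0.898]]
ft_force: [-17.9, -2.4, 30.2]
finger_gap: 0.312
gripper_force: 122.2
```

```bash
python3 -c "
from h import *
s=stat();print(s['ft_force'],s['torque'])"
```

```text
t 15.7 tip u 0.1103 v 0.0577 w 0.0074 Fn 34.7 lat [-2.6 -4.6] Tz 0.19 yaw 19.7 q6 2.144 gap 0.312 tilt 0.38
[-17.89162706  -2.38007264  30.15418058] [-1.32207051  1.05184381 -0.49020402]
```

>>> play_rows --plan '[[[0,-0.0005,0.0008,0.0008,0,0,0.02],[0,-0.0009,0.0012,0.0012,0,0,0.04],[0,-0.0011,0.0016,0.0012,0,0,0.06]]]'

```text
time_s: 16.08
tool_pos: [0.552, 0.2784, 0.2376]
tcp_rot: [[0.886, -0.15, 0.439], [-0.141, -0.989, -0.054], [0.442, -0.014, -0.897]]
ft_force: [-17.0, -4.8, 32.6]
finger_gap: 0.315
gripper_force: 122.4
```

```bash
python3 -c "
from h import *
s=stat();print(s['ft_force'],s['torque'])"
```

```text
t 16.075 tip u 0.1097 v 0.0574 w 0.0073 Fn 36.4 lat [-0.5 -6.9] Tz 1.56 yaw -1.6 q6 2.517 gap 0.315 tilt 0.45
[-17.01233287  -4.83933509  32.57600854] [-2.27628057  0.65975306  0.60629118]
```

>>> play_rows --plan '[[[0,0,0,-0.006,0,0,-0.008],[0,0,0,-0.03,0,0,-0.008],[0,0,0,-0.08,0,0,-0.008],[0,0,0,-0.14,0,0,-0.008],[0,0,0,-0.16,0,0,-0.008]]]'

```text
time_s: 16.7
tool_pos: [0.5169, 0.2828, 0.307]
tcp_rot: [[0.894, -0.104, 0.435], [-0.09, -0.994, -0.053], [0.438, 0.009, -0.899]]
ft_force: [-0.1, 0.9, -1.4]
finger_gap: 0.308
gripper_force: 120.8
```

```bash
python3 -c "
from h import *
s=stat();print(s['ft_force'],s['torque'])
s,im=snap('wrist','w8.png');np.save('w8.npy',s,allow_pickle=True)
g,uv=tipgrid(s,im,.1256)
print('\n'.join(' '.join('%3d'%k for k in r) for r in g))
find('wrist',s,['head_left','head_right'])
q=np.load('hp.npy');print(hpt(q,0,.112,.055,.012),hpt(q,0,.112,-.055,.023))
"
```

```text
t 16.7 tip u 0.1120 v 0.0573 w 0.0852 Fn -1.2 lat [-0.8  0.8] Tz -0.06 yaw 1.3 q6 2.412 gap 0.308 tilt 0.22
[-0.09427399  0.85672322 -1.41576373] [ 0.07517511  0.30223463 -0.04825658]
186 186 186 184 153 161 142 138  92 137 143  91 133 134 168 175 178 178 178
190 191 190 185 159 131 157 155  95 158 159  89 156 165 154 160 182 182 183
190 188 190 161 152 113 153 154  99 160 160  94 160 164 101 163 184 184 183
188 186 187 153 152 114 158 154  97 161 159  97 159 163  87 160 182 180 181
187 187 187 144 154 156 156 151  98 162 160  98 159 163  92 156 180 181 182
188 187 186 111 161 141 153 149 100 164 161 111 157 165  93 158 179 179 179
186 185 183 100 152 150 156 147 110 163 144 109 125 164 159 141 179 178 179
183 183 186 150 125 173 145 149 146 164  83 109 119 151 160 141 175 173 175
186 187 188 185 101 133 175 136 155 131  84 127 123 147 116 184 183 184 183
185 186 183 184 103 102 124 161 175  84  99 155 154 109 139 180 182 180 181
189 186 186 183 175 111  98 101 115 118 129 146 150 123 179 177 176 175 177
185 184 185 184 185 180 121 101 114 120 122 116 120 179 179 181 180 180 179
181 183 181 183 181 181 142  99 108 115 113 109 102 182 182 182 181 180 183
181 179 180 164  97  54  34  29  28  22  21  15  28  70 116 162 176 173 174
185 185 133  36  24  23  23  22  30  29  28  27  27  28  26  20  42 127 179
116  49  18  21  25  23  21  24  20  20  18  22  22  20  22  25  22  21  43
 21  19  22  22  23  19  25  21  24  22  22  22  18  21  24  21  25  19  24
 21  26  23  22  21  25  24  20  28  23  18  23  24  22  21  22  19  23  27
 20  20  24  22  23  22  25  21  21  20  25  19  17  23  25  20  21  21  19
wrist head_left 0.74 [0.6006 0.2726 0.1374]
wrist head_right 0.92 [0.585  0.1608 0.1437]
[0.60066489 0.27122533 0.12708923] [0.58211402 0.16269535 0.13699414]
```

```bash
cat >> h.py <<'E'
def slotang(s,im,th,v,w,rad=.0095,show=False,du=0,dv=0):
    q=np.load('hp.npy');h=.016;u0=.112+du;v0=v+dv
    src=proj('wrist',s,[hpt(q,th,u0-h,v0+h,w),hpt(q,th,u0-h,v0-h,w),hpt(q,th,u0+h,v0-h,w),hpt(q,th,u0+h,v0+h,w)]).astype(np.float32)
    N=128;H=cv2.getPerspectiveTransform(src,np.float32([[0,0],[N,0],[N,N],[0,N]]))
    p=cv2.GaussianBlur(cv2.cvtColor(cv2.warpPerspective(im,H,(N,N),flags=cv2.INTER_CUBIC),cv2.COLOR_RGB2GRAY).astype(np.float32),(0,0),1.5)
    gx=cv2.Sobel(p,cv2.CV_32F,1,0);gy=cv2.Sobel(p,cv2.CV_32F,0,1);Y,X=np.mgrid[:N,:N]-N/2
    m=(np.hypot(X,Y)<rad/h*N/2);mag=np.hypot(gx,gy)*m
    edge=(np.degrees(np.arctan2(-gy,gx))+90)%180   # edge direction, image right=-ey, up=ex
    hi,_=np.histogram(edge,36,(0,180),weights=mag**1.5)
    print('slot hist',np.round(100*hi/hi.sum()).astype(int))
    if show: print('\n'.join(' '.join('%3d'%k for k in r) for r in cv2.resize(p,(27,27),interpolation=cv2.INTER_AREA)))
E
python3 - <<'E'
from h import *
q=np.load('hp.npy')
def L(n): return np.load(n+'.npy',allow_pickle=True).item(),cv2.imread(f'pics/{n}.png')[:,:,::-1].copy()
s,im=L('w2')
for v in(.055,-.055): slotang(s,im,q[3],v,.023)
s,im=L('w8')
slotang(s,im,0,-.055,.023);slotang(s,im,0,.055,.013,show=True)
E
```

```text
slot hist [ 0  1  1  6 13 23 25 16  5  2  1  1  0  0  0  0  0  0  0  0  0  0  0  0
  0  0  0  0  0  0  0  0  1  1  1  1]
slot hist [ 1  5 12 22 27 16  6  3  1  1  0  0  0  0  0  0  0  0  0  0  0  0  0  0
  0  0  0  0  0  0  0  0  0  0  0  1]
slot hist [ 4  4  5 17 26  9  2  1  1  1  0  1  1  1  1  1  2  1  1  1  0  1  2  6
  2  1  1  1  0  1  1  1  0  0  1  1]
slot hist [ 0  1  1  1  0  0  0  0  0  0  1  1  2  1  1  2  5 32 37  4  2  2  1  1
  0  0  0  0  0  0  0  0  0  0  0  0]
188 189 188 188 189 189 187 179 171 164 160 162 167 167 160 160 167 174 176 182 184 185 183 183 182 183 182
190 191 190 190 190 185 170 159 163 169 173 177 182 182 177 171 168 164 161 171 182 187 185 185 185 183 183
192 191 191 190 181 168 160 163 171 178 179 172 165 165 170 171 173 175 174 169 170 182 187 188 187 186 185
192 191 190 178 160 162 171 165 158 152 142 130 121 120 129 138 146 158 170 177 168 165 179 188 188 187 187
191 189 175 154 158 171 163 137 119 110 103  95  91  91  94 101 107 119 138 165 173 163 161 174 184 183 185
185 176 156 157 166 159 133 102  90  90  89  88  89  91  90  88  88  94 107 
[... 1599 characters left out ...]
 131  90  99 118 120 122 151 158 150 163 148 129 165
105 129 158 170 161 151 152 153 139 107 129 163 164 150 103  86  99 120 119 119 140 160 165 159 141 132 164
126 114 146 170 168 154 139 137 139 141 154 163 162 128  89  83  96 118 119 118 133 159 165 148 146 166 175
139 103 125 151 168 171 148 119 123 154 167 167 153 107  84  85 100 125 121 118 135 156 150 126 144 185 183
141 100 106 121 147 168 172 151 138 143 152 153 129  91  82  88 120 142 134 124 134 140 123 103 137 183 183
141  99 100 103 118 141 163 170 172 167 162 136  97  83  85 107 142 152 149 141 133 118 107 106 140 181 181
150 105 100 101 102 114 137 155 166 174 171 124  84  84  94 130 153 157 156 153 130 102 107 144 165 180 179
```

>>> play_rows --plan '[[[0,-0.142,0.14,-0.135,0,0,-0.14],[0,-0.142,0.14,-0.135,0,0,-0.14],[0,-0.142,0.14,-0.135,0,0,-0.14],[0,-0.142,0.14,-0.135,0,0,-0.14],[0,-0.142,0.14,-0.135,0,0,-0.14]]]'

```text
time_s: 17.48
tool_pos: [0.4171, 0.2228, 0.335]
tcp_rot: [[0.649, 0.626, 0.432], [0.712, -0.7, -0.055], [0.268, 0.344, -0.9]]
ft_force: [-0.1, -0.1, -2.1]
finger_gap: 0.313
gripper_force: 120.7
```

```bash
python3 - <<'E'
from h import *
s,im=snap('wrist','w9.png');np.save('w9.npy',s,allow_pickle=True);print(s['time_s'],s['tool_pos'],s['qpos'][5])
g,uv=tipgrid(s,im,.1256,half=.02,n=27)
print('\n'.join(' '.join('%3d'%k for k in r) for r in g[:20]))
for a in(.55,-.5,0,1.2): 
    r=fitblade(s,im,(-.002,0,a,.1256));print(r.x,r.fun)
E
```

```text
17.475 [0.41705314 0.22280308 0.33496556] 1.4975465074957002
 67  39  36  36  40  38  39  37  38  38  40  40  36  36  38  38  37  35  38  38  66 140 152 151 117  88  90
 92  63  38  39  36  37  42  38  38  39  36  39  38  36  41  39  39  37  37  41  39  77 147 153 155 130  89
 89  92  37  36  36  39  39  39  39  37  38  38  38  38  38  39  39  39  39  38  39  41  95 151 152 156 138
 65  91  73  37  39  37  39  38  38  39  36  37  38  37  36  36  39  37  39  39  40  36  46 114 156 154 151
 36  74  93  81  33  40  38  38  39  39  40  40  35  37  38  39  39  40  39  38  38  39  37  53 130 154 153
 69  41  84  90  83  39  36  37  40  41  39  38  39  37  39  38  39  38  39  35  36  40  39  36  65 141 152
120  62  46  88  90  52  38  36  40  36  40  40  39  39  40  37  38  40  38  40  39  38  40  38  40  80 150
203 116  47  55  91  78  45  37  38  39  37  38  39  38  39  40  39  37  41  38  38  35  38  36  39  41  98
208 196 104  37  67  93  83  41  39  36  36  38  38  36  41  79  52  36  38  36  38  41  37  39  35  36  42
205 208 199  88  41  75  90  88  43  36  41  38  38  39  55 100 113
[... 1459 characters left out ...]
002,.1,.002])])))
    res = _minimize_neldermead(fun, x0, args, callback, bounds=bounds,
                               **options)
    fxe = func(xe)
    fx = function(np.copy(x), *(wrapper_args + args))
  File "h.py", line 57, in cost
    m=ren(q);return np.mean(((big-(215*(1-m)+75*m))**2)[valid])+((q[3]-.1256)/.004)**2*5
  File "h.py", line 53, in ren
    uv=(proj('wrist',s,P)-[275,195]+.5)*S-.5
        ~~~~^^^^^^^^^^^^^
  File "h.py", line 18, in proj
    i=optics.camera_info(c);T=np.linalg.inv(T_cw(c,s));P=np.atleast_2d(P)
                                            ~~~~^^^^^
  File "h.py", line 8, in T_cw
    i=optics.camera_info(c)
ValueError: time passes only in moves, steps and waits
```

Over the dark background the blade still reads 32° in the tool frame, so it did not slip, with the tip offset about (-1.2, -0.3) mm. The left slot now lies exactly along the plate's x axis, the torque rose at the stop, and the depth fits, so the left screw is home. Now the right one.

```bash
cat > r.py <<'E'
from h import *
q=np.load('hp.npy')
def tgt(w,o=(-.0012,-.0003),v=-.0542,sl=20,u=.112):
    R=toolR(q,np.radians(sl),.56);return hpt(q,0,u,v,w)-R@[o[0],o[1],-0.1256+2*.1256],R
E
python3 - <<'E'
from r import *
s=arm.read_state();P,R=tgt(.07);R0=np.array(s['tcp_rot']);p0=np.array(s['tool_pos'])
go(P,R,s)
rv=Ro.from_matrix(R0.T@R).as_rotvec();Rm=R0@Ro.from_rotvec(rv/2).as_matrix();Pm=(p0+P)/2
print('half:');go(Pm,Rm,s);print('then');go(P,R,P0=Pm,R0=Rm)
E
```

```text
shift [0.0236 0.1519 0.1603] turn [ 1.000e-04  1.000e-04 -2.493e-01] rows 8.388683613304009
half:
shift [0.0118 0.076  0.0802] turn [ 0.000e+00  1.000e-04 -1.247e-01] rows 4.194341806652004
then
shift [-0.0453  0.0622  0.0801] turn [ 0.000e+00  1.000e-04 -1.247e-01] rows 4.194341806652004
```

>>> play_rows --plan '[[[0,0.0118,0.076,0.08,0,0,-0.1247],[0,0.0118,0.076,0.08,0,0,-0.1247],[0,0.0118,0.076,0.08,0,0,-0.1247],[0,0.0118,0.076,0.08,0,0,-0.1247],[0,0.0118,0.076,0.08,0,0,-0.1247]]]'

```text
time_s: 18.15
tool_pos: [0.4619, 0.1981, 0.3135]
tcp_rot: [[0.021, 0.902, 0.432], [0.998, 0.003, -0.055], [-0.051, 0.432, -0.9]]
ft_force: [0.2, -0.2, -1.0]
finger_gap: 0.31
gripper_force: 120.7
```

>>> play_rows --plan '[[[0,-0.0453,0.0622,0.08,0,0,-0.1247],[0,-0.0453,0.0622,0.08,0,0,-0.1247],[0,-0.0453,0.0622,0.08,0,0,-0.1247],[0,-0.0453,0.0622,0.08,0,0,-0.1247],[0,-0.0453,0.0622,0.08,0,0,-0.1247]]]'

```text
time_s: 18.77
tool_pos: [0.5068, 0.1733, 0.292]
tcp_rot: [[-0.622, 0.654, 0.432], [0.705, 0.707, -0.055], [-0.341, 0.27, -0.9]]
ft_force: [-0.8, -0.4, -0.6]
finger_gap: 0.311
gripper_force: 120.7
```

```bash
python3 - <<'E'
from r import *
s,im=snap('wrist','w10.png');np.save('w10.npy',s,allow_pickle=True);print(s['time_s'],s['tool_pos'],s['qpos'])
P,R=tgt(.033);go(P,R,s)
slotang(s,im,0,-.055,.0215,rad=.008)
g,uv=tipgrid(s,im,.1256,half=.02,n=27)
print('\n'.join(' '.join('%3d'%k for k in r) for r in g[:20]))
E
```

```text
18.775 [0.50676648 0.17332219 0.29204864] [ 0.28736992  0.1948892   1.94499228 -0.31174801  0.60811415 -0.26546773]
shift [0.0004 0.0015 0.0742] turn [-0.      0.0001 -0.0014] rows 0.5939285833270389
slot hist [ 5 22 10 14 17 11  5  2  3  3  1  0  0  0  0  0  0  0  0  0  0  0  1  1
  0  0  0  0  0  0  0  0  0  0  1  1]
206 205 168 107 108 107 103 106 106 106  88  89  95 106 123 117  93  88  89 128 207 220 219 217 216 217 217
205 207 116 108 107 107 107 108 100  84 113 169 187 200 201 195 182 159 130  93 200 219 216 217 219 219 218
206 206 196 107 107 106 110  93  87 149 195 218 183 156 167 199 198 193 193 161 123 198 217 219 221 217 212
209 211 165 108 106 106 106  82 168 216 182 187 177 163 131 179 171 120 186 192 170 128 219 219 216 212 219
211 206 208 167 106 105  85 145 216 131 136 191 168 167 166 199 198  98 122 188 188 186 220 214 212 221 222
206 209 211 158 108 105  94 184 172  87 191 169 167 160 184 200 126  92  83 113 132 197 175 215 221 221 220
209 210 211 194 108 105 158 215  97 162 183 168 167 176 197 128  98  86  82 141 103 192 190 221 220 219 217
211 210 211 211 193 102
[... 680 characters left out ...]
 171 189 194 217 166  88 171 226 219 221 222 224 222
215 215 212 215 216 215 212 191 187 132  77  79  79  79 112 169 211 200 103 151 223 216 220 224 223 222 221
214 210 216 215 212 213 218 216 194  86  78  80  78  80  80  92 154 179 186 219 220 220 221 223 222 223 223
213 215 215 212 214 217 216 217 181  77  78  80  80  79  71  71 105 207 221 221 220 223 222 221 222 223 223
181 214 212 216 219 210 178 145  92  46  41  40  33  31  24  29  50 161 191 221 222 223 221 222 222 222 221
165 189 215 210 172  90   9  14  15  16  16  15  17  14  15  17  10  21  42 102 169 198 220 223 221 220 222
172 166 162  94  15  15  17  19  18  22  20  13  17  20  19  18  16  15  16  15   7  37 118 171 215 223 226
```

```bash
cat >> r.py <<'E'
def circ(n,th,v,w,half=.024,N=384):
    s=np.load(n+'.npy',allow_pickle=True).item();im=cv2.imread(f'pics/{n}.png')
    k=N/(2*half);src=proj('wrist',s,[hpt(q,th,.112+a*half,v+b*half,w) for a,b in((-1,1),(-1,-1),(1,-1),(1,1))]).astype(np.float32)
    p=cv2.warpPerspective(im,cv2.getPerspectiveTransform(src,np.float32([[0,0],[N,0],[N,N],[0,N]])),(N,N),flags=cv2.INTER_CUBIC)
    g=cv2.GaussianBlur(cv2.cvtColor(p,cv2.COLOR_BGR2GRAY).astype(np.float32),(0,0),3)
    gx=cv2.Sobel(g,cv2.CV_32F,1,0);gy=cv2.Sobel(g,cv2.CV_32F,0,1);t=np.linspace(0,2*np.pi,180,endpoint=False)
    best=[]
    for r in (.0155,.016,.0165):
        for cx in np.arange(-.005,.0051,.0005):
            for cy in np.arange(-.005,.0051,.0005):
                X=N/2+(cx+r*np.cos(t))*k;Y=N/2+(cy+r*np.sin(t))*k
                ix=np.clip(X,0,N-1).astype(int);iy=np.clip(Y,0,N-1).astype(int)
                f=np.abs(gx[iy,ix]*np.cos(t)+gy[iy,ix]*np.sin(t));best.append((np.mean(np.minimum(f,np.median(f)*3)),r,cx*1e3,cy*1e3))
    best.sort(reverse=True);print(n,v,[tuple(np.round(b,2))for b in best[:3]], '(cx>0: -v, cy>0: +u, mm)')
E
python3 - <<'E'
from r import *
circ('w2',q[3],.055,.023);circ('w2',q[3],-.055,.0225)
circ('w3',0,.055,.0215);circ('w3',0,-.055,.021);circ('w7',0,.055,.0215);circ('w8',0,-.055,.021);circ('w8',0,.055,.013);circ('w10',0,-.055,.021);circ('w10',0,.055,.013)
E
```

```text
w2 0.055 [(np.float64(33.23), np.float64(0.02), np.float64(-1.5), np.float64(-1.0)), (np.float64(32.43), np.float64(0.02), np.float64(0.5), np.float64(-0.5)), (np.float64(32.3), np.float64(0.02), np.float64(0.5), np.float64(-1.0))] (cx>0: -v, cy>0: +u, mm)
w2 -0.055 [(np.float64(38.55), np.float64(0.02), np.float64(-4.5), np.float64(-0.5)), (np.float64(38.35), np.float64(0.02), np.float64(-4.5), np.float64(-1.0)), (np.float64(36.8), np.float64(0.02), np.float64(-4.5), np.float64(-1.5))] (cx>0: -v, cy>0: +u, mm)
w3 0.055 [(np.float64(20.11), np.float64(0.02), np.float64(-0.5), np.float64(-4.5)), (np.float64(19.73), np.float64(0.02), np.float64(-0.5), np.float64(-4.0)), (np.float64(19.29), np.float64(0.02), np.float64(-1.0), np.float64(-4.0))] (cx>0: -v, cy>0: +u, mm)
w3 -0.055 [(np.float64(20.09), np.float64(0.02), np.float64(-5.0), np.float64(1.5)), (np.float64(19.62), np.float64(0.02), np.float64(-4.5), np.float64(-4.0)), (np.float64(19.46), np.float64(0.02), np.float64(-4.5), np.float64(-4.5))] (cx>0: -v, cy>0: +u, mm)
w7 0.055 [(np.float64(28.73), np.float64(0.02), np.float64(-0.0
[... 527 characters left out ...]
4(4.0)), (np.float64(22.57), np.float64(0.02), np.float64(-2.5), np.float64(3.5)), (np.float64(22.54), np.float64(0.02), np.float64(-3.0), np.float64(3.5))] (cx>0: -v, cy>0: +u, mm)
w10 -0.055 [(np.float64(33.17), np.float64(0.02), np.float64(1.5), np.float64(-2.5)), (np.float64(32.89), np.float64(0.02), np.float64(1.5), np.float64(-2.0)), (np.float64(32.13), np.float64(0.02), np.float64(1.0), np.float64(-2.0))] (cx>0: -v, cy>0: +u, mm)
w10 0.055 [(np.float64(37.81), np.float64(0.02), np.float64(-1.0), np.float64(-0.5)), (np.float64(37.57), np.float64(0.02), np.float64(-2.0), np.float64(5.0)), (np.float64(36.67), np.float64(0.02), np.float64(-1.0), np.float64(-0.0))] (cx>0: -v, cy>0: +u, mm)
```

>>> play_rows --plan '[[[0,-0.004,0.003,0.05,0,0,-0.0014],[0,-0.004,0.003,0.074,0,0,-0.0014],[0,-0.004,0.003,0.074,0,0,-0.0014]]]'

```text
time_s: 19.2
tool_pos: [0.5248, 0.171, 0.2598]
tcp_rot: [[-0.626, 0.65, 0.431], [0.701, 0.711, -0.055], [-0.343, 0.267, -0.901]]
ft_force: [-1.0, 0.2, -0.4]
finger_gap: 0.313
gripper_force: 120.7
```

```bash
python3 - <<'E'
from r import *
s,im=snap('wrist','w11.png');np.save('w11.npy',s,allow_pickle=True);print(s['time_s'],s['tool_pos'])
P,R=tgt(.033);go(P,R,s);stat()
circ('w11',0,-.055,.021)
g,uv=tipgrid(s,im,.1256+.0105,half=.021,n=29)
print('\n'.join(' '.join('%3d'%k for k in r) for r in g[:24]))
# model head center in this grid
Rt=np.array(s['tcp_rot']);print((Rt.T@(hpt(q,0,.112,-.055,.0225)-s['tool_pos']))*1e3)
E
```

```text
19.2 [0.52480234 0.17096498 0.25979048]
shift [ 0.0042 -0.0013  0.0003] turn [-0.0001  0.     -0.0004] rows 0.03495860359120787
t 19.25 tip u 0.1090 v -0.0563 w 0.0339 Fn -1.8 lat [-0.4 -0.4] Tz 0.07 yaw 142.0 q6 -0.251 gap 0.313 tilt 0.04
w11 -0.055 [(np.float64(22.81), np.float64(0.02), np.float64(1.0), np.float64(-2.0)), (np.float64(21.3), np.float64(0.02), np.float64(1.0), np.float64(-1.5)), (np.float64(20.35), np.float64(0.02), np.float64(1.5), np.float64(-2.5))] (cx>0: -v, cy>0: +u, mm)
111 107 108 104 105 104 107 106 106 107 109 105 103 106 108 108 107 107 121 207 209 210 209 210 211 212 214 213 210
108 106 107 105 107 104 106 107 106 106 103 105 106 109 109 106 106 108 106 125 204 209 211 211 211 213 210 211 215
110 107 106 106 106 109 108 106 105 105 105 108 109 108 105 108 109 106 104 160 209 212 211 213 212 212 213 218 217
160 104 105 106 106 107 106 105 103 107 107 109 104 105 108 106 107 106 107 139 208 212 210 213 209 213 218 216 214
116 107 106 107 107 108 103 103 106 106 105  97  93  94  86  86  87  97 106 106 139 211 213 210 216 218 215 214 214
175 108 106 106 107 10
[... 1522 characters left out ...]
 88  73  77  80  76  77  80  78  93 224 224 216 189  79 154 217 197 216 219 218
210 212 212 210 181 181 190 101  99  85  76  78  78  75  79  72  69  79 211 220 207 116  91 173 219 209 217 218 218
213 212 208 210 205 171 172  55  59  50  46  40  42  33  33  29  28  43 141 186 160  83 145 210 216 217 217 219 220
210 208 212 213 202 119  46   8  17   9  12  17  14  19  10  18  19  19  15  36  58  67 170 212 213 218 220 220 222
208 212 210 153  48  23  15  18  19  14  17  14  21  17  15  17  17  22  17  15  12  10  23  90 156 201 218 221 220
198 153  60  17  19  19  13  21  15  21  15  17  15  14  13  15  14  14  15  16  19  15  12  14  20  65 176 217 219
[  0.40027143  -1.46173614 136.25587001]
```

>>> play_rows --plan '[[[0,0.0006,0,0.012,0,0,0],[0,0.0006,0,0.02,0,0,0],[0,0.0006,0,0.028,0,0,0],[0,0.0006,0,0.034,0,0,0],[0,0.0006,0,0.034,0,0,0]]]'

```text
time_s: 19.88
tool_pos: [0.532, 0.1704, 0.2453]
tcp_rot: [[-0.626, 0.649, 0.432], [0.7, 0.712, -0.055], [-0.344, 0.268, -0.9]]
ft_force: [-1.5, 0.2, -1.5]
finger_gap: 0.308
gripper_force: 120.7
```

```bash
python3 -c "
from r import *
stat()"
```

```text
t 19.875 tip u 0.1092 v -0.0561 w 0.0170 Fn -0.7 lat [-2.1  0. ] Tz -0.02 yaw 142.0 q6 -0.236 gap 0.308 tilt 0.06
```

The blade is in the right slot too: w = 0.017, below the head top, with no contact force. I'll preload it and turn.

>>> play_rows --plan '[[[0,0,0,0.004,0,0,0],[0,0,0,0.008,0,0,0],[0,0,0,0.01,0,0,0]]]'

```text
time_s: 20.25
tool_pos: [0.5334, 0.1703, 0.2435]
tcp_rot: [[-0.625, 0.648, 0.435], [0.7, 0.712, -0.055], [-0.345, 0.27, -0.899]]
ft_force: [-27.8, -1.1, 36.0]
finger_gap: 0.312
gripper_force: 126.2
```

```bash
python3 -c "
from r import *
stat()"
```

```text
t 20.25 tip u 0.1083 v -0.0559 w 0.0147 Fn 44.4 lat [-9.1 -4.6] Tz -0.03 yaw 142.0 q6 -0.231 gap 0.312 tilt 0.2
```

>>> play_rows --plan '[[[0,-0.0002,0.0005,0.0014,0,0,0.028],[0,-0.0005,0.0011,0.0028,0,0,0.056],[0,-0.0008,0.0015,0.0042,0,0,0.084],[0,-0.0013,0.0019,0.0056,0,0,0.112],[0,-0.0018,0.0022,0.007,0,0,0.14]]]'

```text
time_s: 20.88
tool_pos: [0.5349, 0.1702, 0.2404]
tcp_rot: [[0.106, 0.895, 0.432], [0.994, -0.091, -0.055], [-0.01, 0.436, -0.9]]
ft_force: [-30.7, 1.9, 33.2]
finger_gap: 0.314
gripper_force: 125.9
```

```bash
python3 -c "
from r import *
stat()"
```

```text
t 20.875 tip u 0.1109 v -0.0561 w 0.0113 Fn 43.3 lat [-13.2  -2. ] Tz -0.04 yaw 91.3 q6 0.656 gap 0.314 tilt 0.06
```

>>> play_rows --plan '[[[0,-0.0002,0.0005,0.0012,0,0,0.028],[0,-0.0005,0.0011,0.0025,0,0,0.056],[0,-0.0008,0.0015,0.0038,0,0,0.084],[0,-0.0013,0.0019,0.005,0,0,0.112],[0,-0.0018,0.0022,0.0062,0,0,0.14]]]'

```text
time_s: 21.5
tool_pos: [0.537, 0.1696, 0.2377]
tcp_rot: [[0.758, 0.489, 0.432], [0.563, -0.824, -0.054], [0.33, 0.284, -0.9]]
ft_force: [-29.3, 7.8, 29.1]
finger_gap: 0.316
gripper_force: 125.7
```

```bash
python3 -c "
from r import *
stat()"
```

```text
t 21.5 tip u 0.1118 v -0.0545 w 0.0079 Fn 39.2 lat [-14.5   4. ] Tz -0.06 yaw 40.8 q6 1.533 gap 0.316 tilt 0.05
```

>>> play_rows --plan '[[[0,-0.0002,0.0005,0.001,0,0,0.028],[0,-0.0005,0.0011,0.0015,0,0,0.056],[0,-0.0005,0.0011,0.0015,0,0,0.075]]]'

```text
time_s: 21.88
tool_pos: [0.5392, 0.1692, 0.2382]
tcp_rot: [[0.895, 0.094, 0.436], [0.13, -0.99, -0.053], [0.427, 0.104, -0.898]]
ft_force: [-20.6, 2.9, 27.3]
finger_gap: 0.314
gripper_force: 125.0
```

```bash
python3 -c "
from r import *
stat()"
```

```text
t 21.875 tip u 0.1091 v -0.0532 w 0.0074 Fn 33.6 lat [-6.9  0.3] Tz 0.45 yaw 14.0 q6 2.002 gap 0.314 tilt 0.31
```

>>> play_rows --plan '[[[0,-0.0001,0.0003,0.0005,0,0,0.015],[0,-0.0002,0.0005,0.0005,0,0,0.03],[0,-0.0002,0.0005,0.0005,0,0,0.036]]]'

```text
time_s: 22.25
tool_pos: [0.5394, 0.1686, 0.2382]
tcp_rot: [[0.894, -0.105, 0.437], [-0.09, -0.994, -0.054], [0.44, 0.009, -0.898]]
ft_force: [-20.9, 1.7, 29.6]
finger_gap: 0.312
gripper_force: 125.3
```

```bash
python3 -c "
from r import *
stat()"
```

```text
t 22.25 tip u 0.1087 v -0.0533 w 0.0073 Fn 35.8 lat [-5.9 -0.9] Tz 1.23 yaw 1.3 q6 2.224 gap 0.312 tilt 0.32
```

>>> play_rows --plan '[[[0,0,0,-0.006,0,0,-0.008],[0,0,0,-0.03,0,0,-0.008],[0,0,0,-0.08,0,0,-0.008],[0,0,0,-0.16,0,0,-0.008],[0,0,0,-0.2,0,0,-0.008]]]'

```text
time_s: 22.88
tool_pos: [0.496, 0.1737, 0.3277]
tcp_rot: [[0.898, -0.062, 0.435], [-0.043, -0.998, -0.054], [0.437, 0.03, -0.899]]
ft_force: [0.6, 1.0, -2.3]
finger_gap: 0.314
gripper_force: 120.9
```

```bash
python3 - <<'E'
from r import *
stat()
s,im=snap('wrist','w12.png');np.save('w12.npy',s,allow_pickle=True)
slotang(s,im,0,-.055,.013);slotang(s,im,0,.055,.013)
find('wrist',s,['head_left','head_right'])
E
```

```text
t 22.875 tip u 0.1093 v -0.0538 w 0.1069 Fn -2.3 lat [-0.5  1. ] Tz -0.06 yaw 4.0 q6 2.103 gap 0.314 tilt 0.24
slot hist [ 0  1  1  1  1  1  0  0  0  0  0  0  0  1  1  2  7 25 42  8  3  2  1  1
  1  0  0  0  0  0  0  0  0  0  0  0]
slot hist [ 1  3  3  2  2  1  1  1  1  2  1  1  1  1  1  2  5 39 25  3  1  0  0  0
  0  0  0  0  0  0  0  0  0  0  1  1]
wrist head_left 0.86 [0.5979 0.2742 0.129 ]
wrist head_right 0.77 [0.5903 0.1616 0.1321]
```

Both slots are now along the plate axis and both ended at the same depth with a torque stop, so both screws are home. Next I'll take the driver back over its hole.

```bash
python3 - <<'E'
from r import *
s=arm.read_state();R0=np.array(s['tcp_rot']);p0=np.array(s['tool_pos'])
R=down(np.radians(79.4));P=np.array([.5735,-.168,.38])-R@[-.0014,-.0004,0]
rv=Ro.from_matrix(R0.T@R).as_rotvec();Rm=R0@Ro.from_rotvec(rv/2).as_matrix();Pm=(p0+P)/2+[0,0,.03]
go(Pm,Rm,s);print('then');go(P,R,P0=Pm,R0=Rm)
E
```

```text
shift [ 0.1339  0.3382 -0.0499] turn [ 0.0279 -0.0278 -0.1125] rows 4.010361615290194
then
shift [-0.1533  0.3137  0.0048] turn [ 0.0279 -0.0278 -0.1125] rows 4.0103616152901935
```

>>> play_rows --plan '[[[0,0.134,0.338,-0.05,0.0279,-0.0278,-0.1125],[0,0.134,0.338,-0.05,0.0279,-0.0278,-0.1125],[0,0.134,0.338,-0.05,0.0279,-0.0278,-0.1125],[0,0.134,0.338,-0.05,0.0279,-0.0278,-0.1125],[0,0.134,0.338,-0.05,0.0279,-0.0278,-0.1125]]]'

```text
time_s: 23.65
tool_pos: [0.5362, 0.0011, 0.3819]
tcp_rot: [[0.792, 0.557, 0.25], [0.564, -0.824, 0.049], [0.234, 0.102, -0.967]]
ft_force: [-0.7, 0.4, -0.4]
finger_gap: 0.315
gripper_force: 121.0
```

>>> play_rows --plan '[[[0,-0.1533,0.3137,0.005,0.0279,-0.0278,-0.1125],[0,-0.1533,0.3137,0.005,0.0279,-0.0278,-0.1125],[0,-0.1533,0.3137,0.005,0.0279,-0.0278,-0.1125],[0,-0.1533,0.3137,0.005,0.0279,-0.0278,-0.1125],[0,-0.1533,0.3137,0.005,0.0279,-0.0278,-0.1125]]]'

```text
time_s: 24.28
tool_pos: [0.563, -0.1695, 0.3761]
tcp_rot: [[0.254, 0.967, 0.014], [0.967, -0.254, 0.009], [0.012, 0.011, -1.0]]
ft_force: [-0.4, 1.0, -1.6]
finger_gap: 0.311
gripper_force: 121.0
```

```bash
python3 - <<'E'
from r import *
R=down(np.radians(79.4));P=np.array([.5735,-.168,.27])-R@[-.0014,-.0004,0]
s,im=snap('wrist','w13.png');print(s['time_s'],s['tool_pos'],s['tcp_rot'],s['qpos'][5]);go(P,R,s)
g,uv=tipgrid(s,im,.1256,half=.02,n=27)
print('\n'.join(' '.join('%3d'%k for k in r) for r in g[:20]))
E
```

```text
24.275 [ 0.56303617 -0.16952712  0.37614186] [[ 0.25429948  0.96702372  0.01403218]
 [ 0.96704772 -0.25443629  0.00899337]
 [ 0.0122671   0.01128278 -0.9998611 ]] -0.15648103047144388
shift [0.0085 0.0177 0.2126] turn [ 0.0019 -0.0019 -0.0115] rows 1.7081553149001678
187 193 187 191 196 194 198 201 199 199 101  41  38  41  43  41  44  40  40  41  39  50 153 217 218 203 206
190 191 188 187 193 195 198 196 197 204 141  44  41  38  40  39  40  40  41  39  43  83 191 214 218 207 201
189 189 191 188 189 195 195 195 199 197 191  99  46  41  38  41  41  40  38  40  69 152 210 210 217 216 202
143 189 191 189 189 193 193 197 195 198 201 180 108  58  40  42  39  43  52  76 150 202 211 209 213 217 209
142 177 190 192 186 188 193 192 197 196 197 198 190 153 102  86  81  77 121 166 208 205 205 209 210 216 217
172 132 188 189 188 188 190 192 193 194 195 200 199 202 192 182 182 188 200 204 209 208 204 209 209 211 218
198 163 165 188 190 188 187 193 191 193 193 194 199 202 203 203 205 208 207 205 206 209 207 205 209 207 216
206 201 123 188 187 190 187 185 194 193 193 194 196 199 202 203 203 207 209 
[... 627 characters left out ...]
  68  85  80 107 199 200 204 205 203 202 205 209 203
211 208 205 208 205 193 123 187 188 183 186 172  71  66  82  88  86 139 199 200 200 206 206 201 203 207 208
212 208 206 209 192 117 102 176 187 186 159  88  70  67  75  84 100 183 198 198 201 203 204 205 199 204 208
210 211 207 206 159 104 104 121 185 167  77  68  69  68  68  70 125 192 196 198 200 200 205 205 200 204 207
210 210 214 213 193 108 107 105 154  85  69  67  69  65  65  63  78 184 195 199 199 201 202 202 204 202 204
210 212 214 213 206 152  99  70  78  41  41  36  39  32  27  29  33 116 182 192 197 199 200 203 201 202 201
211 213 211 214 210 153  29  14   9  15   1   9  14  10  15  11  12  13  19  99 142 172 198 199 205 203 200
```

>>> play_rows --plan '[[[0,0.0105,0.0178,0.08,0.0019,-0.0019,-0.0115],[0,0.0105,0.0178,0.16,0.0019,-0.0019,-0.0115],[0,0.0105,0.0178,0.2,0.0019,-0.0019,-0.0115],[0,0.0105,0.0178,0.2,0.0019,-0.0019,-0.0115]]]'

```text
time_s: 24.82
tool_pos: [0.5736, -0.1645, 0.277]
tcp_rot: [[0.185, 0.983, 0.0], [0.983, -0.185, 0.0], [0.0, 0.0, -1.0]]
ft_force: [0.2, -0.3, -1.7]
finger_gap: 0.31
gripper_force: 120.9
```

```bash
python3 - <<'E'
from r import *
R=down(np.radians(79.4));P=np.array([.5735,-.168,.1466])-R@[-.0025,-.0005,0]
s,im=snap('wrist','w14.png');print(s['time_s'],s['tool_pos'],s['tcp_rot'],s['ft_force']);go(P,R,s)
g,uv=tipgrid(s,im,.157,half=.026,n=27)
print('\n'.join(' '.join('%3d'%k for k in r) for r in g[:20]))
Rt=np.array(s['tcp_rot']);print((Rt.T@(np.array([.5735,-.168,.115])-s['tool_pos']))*1e3)
E
```

```text
24.825 [ 0.57355887 -0.16452054  0.27700394] [[ 1.84518069e-01  9.82829084e-01  2.71716699e-04]
 [ 9.82829014e-01 -1.84518171e-01  4.16255017e-04]
 [ 4.59244206e-04  1.90244484e-04 -9.99999876e-01]] [ 0.20344573 -0.32244962 -1.68094583]
shift [-0.002   0.0021  0.2608] turn [ 0.     -0.0001 -0.0001] rows 2.086588027168669
 91  89  89  93  91  89 153 206 118  91  93  91  91  92  93  91  92  93  92 160 218 213 216 216 211 219 211
 91  89  89  91  91  90 102 186  92  92  90  91  91  90  93  93  89  93 114 187 213 212 213 215 211 214 215
 91  90  89  91  90  90  90  88  89  93  93  92  88  89  91  93  87  92  96 210 210 216 213 215 213 209 218
 86  92  89  86  92  89  88  88  89  92  89  90  91  89  89  92  90  87  94 200 208 214 212 212 215 210 214
 85  91  89  87  89  91  88  92  90  90  92  89  90  88  90  89  92  88  90 171 209 208 214 211 212 214 208
 90  89  88  88  88  93  90  87  88  88  92  88  88  90  90  89  93  91  90 148 209 206 212 210 212 212 208
 91  87  90  88  87  92  90  87  89  88  89  91  90  89  88  89  90  94  99 186 209 207 207 211 210 212 211
 89  91  89  91  89  
[... 723 characters left out ...]
204 201 207
 88  90  90  89  91  87  79  40  38  39  43  39  42  39  61  70  63  37  42  37  62 196 200 203 202 202 205
 87  91  89  90  90  87  82  46  39  39  42  39  40  52  67  69  70  41  39  42  62 195 206 200 204 201 198
 90  89  89  90  91  90  80  62  42  41  38  37  41  64  69  72  68  42  43  40  85 203 210 198 203 201 198
 90  86  88  86  91  96 149  89  46  35  39  40  53  66  69  89  81  42  39  52 114 205 213 205 201 202 199
 85  88  88  90 141 190 193 137  68  44  43  44  67  67  85  86  82  41  48  75 167 206 210 211 199 203 202
111 149 168 174 187 191 195 180 118  70  49  67  70  70  74  83  56  53  75 134 199 202 206 211 203 202 200
[ -3.50498018   0.553347   162.00245439]
```

>>> play_rows --plan '[[[0,-0.002,0.002,0.06,0,0,0],[0,-0.002,0.002,0.12,0,0,0],[0,-0.002,0.002,0.18,0,0,0],[0,-0.002,0.002,0.24,0,0,0],[0,-0.002,0.002,0.24,0,0,0]]]'

```text
time_s: 25.5
tool_pos: [0.5749, -0.1663, 0.1578]
tcp_rot: [[0.183, 0.983, 0.001], [0.983, -0.183, -0.0], [-0.0, 0.001, -1.0]]
ft_force: [-0.2, 0.7, -1.2]
finger_gap: 0.31
gripper_force: 120.9
```

>>> play_rows --plan '[[[0,0,0,0.01,0,0,0],[0,0,0,0.02,0,0,0],[0,0,0,0.024,0,0,0]]]'

```text
time_s: 25.88
tool_pos: [0.5753, -0.1666, 0.1466]
tcp_rot: [[0.182, 0.983, 0.003], [0.983, -0.182, -0.001], [-0.001, 0.003, -1.0]]
ft_force: [-0.4, -0.2, -1.2]
finger_gap: 0.314
gripper_force: 120.9
```

>>> play_rows --plan '[[[0,0,0,0.002,0,0,0],[0,0,0,0.004,0,0,0]]]'

```text
time_s: 26.12
tool_pos: [0.5752, -0.1666, 0.1457]
tcp_rot: [[0.182, 0.983, 0.003], [0.983, -0.182, -0.001], [-0.001, 0.003, -1.0]]
ft_force: [-6.8, 2.7, 19.4]
finger_gap: 0.311
gripper_force: 122.8
```

>>> play_rows --plan '[[[0.4,0,0,0,0,0,0],[0.6,0,0,0,0,0,0],[0.75,0,0,0,0,0,0],[0.75,0,0,0,0,0,0]]]'

```text
time_s: 26.62
tool_pos: [0.5751, -0.1666, 0.1442]
tcp_rot: [[0.182, 0.983, 0.002], [0.983, -0.182, -0.001], [-0.001, 0.002, -1.0]]
ft_force: [-0.3, -0.1, 0.4]
finger_gap: 0.752
gripper_force: 0.0
```

>>> play_rows --plan '[[[0.75,0,0,-0.04,0,0,0],[0.75,0,0,-0.12,0,0,0],[0.75,0,0,-0.24,0,0,0],[0.75,0,0,-0.34,0,0,0],[0.75,0,0,-0.34,0,0,0]]]'

```text
time_s: 27.25
tool_pos: [0.5757, -0.1667, 0.3182]
tcp_rot: [[0.182, 0.983, 0.008], [0.983, -0.182, -0.004], [-0.002, 0.009, -1.0]]
ft_force: [0.7, 0.2, -0.9]
finger_gap: 0.749
gripper_force: 0.0
```

```bash
python3 - <<'E'
from r import *
s,im=snap('wrist','w15.png');np.save('w15.npy',s,allow_pickle=True);print(s['time_s'],s['tool_pos'],s['finger_gap'],s['ft_force'])
find('wrist',s,['driver','tkey','awl'])
# compare with the pre-grasp look w4: rectify at z=.191/.121, dark hexagon/flange
w4=np.load('w4.npy',allow_pickle=True).item();i4=cv2.imread('pics/w4.png')[:,:,::-1].copy()
def rect(s,im,z,h=.03,N=30):
    c=np.array([.5735,-.168]);src=proj('wrist',s,[np.r_[c+np.array(k)*h,z] for k in((1,1),(1,-1),(-1,-1),(-1,1))]).astype(np.float32)
    p=cv2.warpPerspective(im,cv2.getPerspectiveTransform(src,np.float32([[0,0],[N*8,0],[N*8,N*8],[0,N*8]])),(N*8,N*8))
    return cv2.resize(cv2.cvtColor(p,cv2.COLOR_RGB2GRAY),(N,N),interpolation=cv2.INTER_AREA)
a,b=rect(w4,i4,.191),rect(s,im,.191)
for r in range(0,30): print(''.join('#' if k<60 else '+' if k<110 else '.' for k in a[r]),' ',''.join('#' if k<60 else '+' if k<110 else '.' for k in b[r]))
E
```

```text
27.25 [ 0.57565671 -0.16667265  0.31818842] 0.7492315114290238 [ 0.65672475  0.18342031 -0.86756255]
wrist driver 0.71 [ 0.5743 -0.1623  0.1913]
wrist tkey 0.69 [ 0.594  -0.2374  0.1648]
wrist awl 0.7 [ 0.6142 -0.3168  0.1627]
..............................   ..............................
..............................   ..............................
..............................   ..............................
..............................   ..............................
.............................+   .............................+
......+++++...................   ......+#+++..................+
....+#######+.................   ...+########+................+
..+###########................   ..+###########+..............+
+###############+.............   .+###############+++.........+
+##################+..........   +###############++##+.........
###############+#+##+.........   #############+++...+#.........
############+++++..+#.........   ############++++....#+........
###########++++++...#.........   ###########+++++....++........
###########++++++...++........   ########
[... 346 characters left out ...]
##########+++..+#+.........   ++#############..+##..........
+++#############+##+..........   +++################+..........
+++++######+######+...........   +++++#####+...++##+...........
+++++++++.......++............   +++++++++.....................
++++++++......................   ++++++++......................
+++++++.......................   +++++++.......................
+++++.........................   +++...........................
+++++.........................   +++...........................
++++..........................   +++...........................
+++++.........................   +++...........................
++++..........................   +++...........................
```

The driver hangs as it did at the start, released, and both screws were checked home. I'll hand in the job.

```bash
python3 -c "
from plant import arm
print(arm.job_done())"
```

```text
the job is handed in; nothing more can be done
None
```

I shut the hatch, drove both screws to their stops and hung the screwdriver back in its hole, released; I handed the job in at about 27 s but it returned no verdict.

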